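# Shut and lock the medicine box, then put its key back

## Robot

A 6-joint arm with a two-finger parallel gripper is mounted at the origin on a cart in front of the work surface, level with it; the furniture and walls round the work are solid. World frame = base frame: x ahead of the robot, y to its left, z up, the work surface at z = 0. Lengths are in m, angles in rad, forces in N, time in s.
With the tool pointing down it reaches from about 0.225 to 0.725 m from the base axis. Payload 3.1 kg.
Tool frame: the origin (TCP) lies at the centre of the arm's flange, where the gripper is bolted on; the fingertips stand 173 mm ahead of it and the grasp point (between the pads) lies 155 mm ahead of it; z points along the fingers, y is the line along which they close (so a half turn about z gives the same grasp; the last joint's range is limited). The gripper opens to 85 mm and grips with 20 to 120 N. Pads are 22 mm wide; open, the fingers measure 114 mm over their backs; the gripper's body (76 mm by 85 mm) begins 54 mm behind the grasp point. The pads swing forward as they close: fully open they stand 13 mm farther back than shut.
Start: joints at [-1.365, 0.048, 0.099, 1.622, 0, 1.443], TCP at [0.172, -0.496, 0.405] pointing down, gripper open.
Joint ranges: [-2.91, 2.91], [-0.99, 1.94], [-1.21, 1.42], [-2.12, 2.29], [-1.49, 1.47], [-3.14, 3.14]. Speed limits (rad/s): [2.79, 2.79, 3.14, 3.14, 3.14, 3.14].

## Interface

Orientations are given as a rotation vector (axis times angle).
In Python, from cell import manip gives the robot as it stands.
- The arm moves only by the tool servo_tool, never from a script. Its argument "deltas" is a list of rows, each a list of 7 numbers: the shift along the tool's x, y, z normalised to -1 to 1, where 1 is 0.025 m, then the turn, a rotation vector about the tool's x, y, z normalised to -1 to 1, where 1 is 0.15 rad, then the closure, from -1 (fully open) to 1 (shut). A call has 1 to 12 rows; each row shifts and turns the commanded pose from where the row before left it, along the tool's axes as they then stand; what a row does not reach is not made up. A row lasts 1/8 s, in which the tool goes at most 62.5 mm and 10.7 degrees, less where a joint would pass 70% of its speed; a pose out of reach is approached as far as the arm can. A call with a number of a shift or a turn outside -1 to 1 is refused whole. A call with a gripper value outside its range is refused whole. The fingers move at their own pace and stop on an object; "grip_force" is the grip in N (left out, the last holds). Time passes only in rows, so rows that do not move let the fingers close. It gives the time, the measured TCP pose, the force, the opening and the grip force at its end, in the units of the state.
- manip.state(): the state, without advancing time (a new reading comes with each control period).
- manip.snapshot(name): name is "scene" or "top"; returns the picture (420x560x3 uint8, blue, green, red); there is no depth.
- manip.camera_info(name): a dict with "mtx" (3x3 intrinsics, pixels), "k1" (the pictures are not rectified: a ray, as slopes to the right and down, at radius r is drawn at 1 + k1 r^2 times it, then the intrinsics apply), "eye" and "attitude" of the camera in the world. Camera axes: x right, y up, looking along -z (the intrinsics and any distortion apply to the point x, -y, -z); pixel columns grow to the right and rows downward; lengths in m; the calibration is good to about 2 mm. A picture is of the moment at which its call begins. camera_info takes no time and is no camera call.
- manip.hand_in(): hands the job in; it is judged then, once.
The state is a dict: "t": time; "joint_positions": joint angles; "qvel": joint speeds; "joint_torque": joint torques, N m; "ee_pos": TCP position; "eef_rot": TCP orientation; "ft_force": force on the tool from outside, world axes, zero at the start; "moment": the same for the moment, N m; "grip_width": finger opening in m; "grasp_force": force on a finger pad.
Only numpy, scipy, OpenCV 4.12 (cv2) and the standard library are available. Lean on these libraries where they do the work, as an engineer would, in place of code of your own. Each camera call takes 0.05 s, during which the arm holds its last target. There are 200 camera calls.

## Task

The medicine box has been left open: shut its lid gently, push the green key fully home in the lock in the lid and turn it clockwise a quarter turn until it stops, so that the box is locked. Then pull the key out and stand it back, fully down, in its own green-labelled slot in the key block. Leave the other two keys and everything else where they are.

Things in the scene. Friction and masses are not known exactly. Their poses are not given: they have to be found in the camera images.
- medicine_box: white sheet-steel medicine box, 135 deep x 180 wide, front wall 50 high, back 128 high; fixed to the worktop. Its lid slopes at 30 degrees down towards the front (its own -x, roughly towards the robot). Origin: centre of the underside; x to its back, y to its left, z up
- lid (a joint): hinge along the box's upper back edge: 0 is shut, positive (rad) is how far the lid's front edge is raised; starts at 0.25 to 0.5. A friction hinge: the lid stays where it is left; 1 to 4 N down at its front edge shuts it. White lid, with a green plate with a white cross in its middle and a round steel lock near its front edge; lock and keyway move with it
- lid_press (a point): the place to press to shut the lid: on its outer face, mid-width, 12 mm up the slope from the box's front edge (the lid overhangs 8 mm more). Axes of the lid: x up the slope to the hinge, y left, z square out of the lid. The hinge axis runs along y, 144 mm from this point along +x and 2.5 mm under the outer face. Shut, z leans 30 degrees from vertical to the box's front
- lock (a joint): angle (rad) of the lock's plug: 0 unlocked, keyway level along the lid's width (green dots); 1.571 locked, keyway along the slope (red dots). Turns clockwise seen from outside, friction 0.05 N m, hard stop at each end; only the key turns it. Its cam swings under a bracket and holds the lid down; turned before the lid is shut, it blocks the lid. The key fits with up to 0.2 rad of play
- keyway (a point): centre of the keyway's mouth, in the face of the plug (steel disc 25 mm across in a 37 mm steel rose, 4 mm above the lid; axis 40 mm up the slope from the box's front edge). x along the keyway's wide side, z square out of the lid. Keyway 14 x 6.5 mm, 24 mm deep. The key may enter either way round
- green_key: green key, standing in its slot at first. Blade 12 wide x 4.5 thick x 22 long, last 5 mm tapered to 8 x 1.6; steel collar 15 across, 3 thick, rests on the mouth when home. Bow: flat disc 32 across, 10 thick, centre 19 above the collar's underside. Origin: on the axis at the collar's underside; x along the blade's width, y square to the bow's flat faces (grip along y), z from blade to bow
- green_dock: green key's dock in the key block: wooden block 56 x 50 x 30 mm on a 12 mm foot, with a green plate with a white cross on top at its front (its own -x). Fixed. Which of the three docks stands left, middle or right changes. Origin: centre of the dock's underside
- green_slot (a point): centre of the mouth of the green key's own slot, on the top of the green dock, 42 mm above the worktop, in a round brass liner. Slot 14.8 mm wide along the dock's y and 7.3 mm along its x, 24 mm deep; z up. A key standing in it has its x along the dock's y, either way round
- blue_key: same key with a blue bow, in the blue dock (disc on its plate), 52 mm from its neighbour along the row; to be left alone
- yellow_key: same key with a yellow bow, in the yellow dock (bar on its plate), 52 mm from its neighbour along the row; to be left alone
- tumbler: clear drinking glass, 81 mm diameter, 93 high, left of the medicine box; origin: centre of the underside
- honey: jar of honey, 62 mm diameter, 99 high, behind the medicine box; origin: centre of the underside
- mug: green mug, 86 mm diameter with a handle, 96 high, to the right of the key block; origin: underside
- lemon: lemon, 83 x 58 x 58 mm, on the worktop at the right; origin: underside
- teaspoon: steel teaspoon, 132 mm long, on the worktop at the right; origin: underside
- salt_shaker: salt shaker, 44 mm diameter, 90 high, behind the medicine box; origin: centre of the underside

How it is judged:
On the way, in this order (a step that is already met when the one before it is completed fails the run):
1. the lid is shut, before the lock is turned (value of joint lid below 0.03 rad and value of joint lock below 0.2 rad), for 0.2 s.
2. the green key is fully home in the lock, not yet turned (distance between green_key and keyway below 0.004 m and angle between the z axis of green_key and the z axis of keyway, either way round below 0.15 rad and value of joint lock below 0.5 rad), for 0.1 s.
3. the key, still in the lock, has turned it to locked with the lid shut (value of joint lock above 1.3 rad and value of joint lid below 0.03 rad and distance between green_key and keyway below 0.008 m), for 0.1 s.
At the end, for the whole second after the job is handed in: The lid is shut (under 0.03 rad), the lock turned to locked (over 1.3 rad), and the green key stands at rest, upright within 0.1 rad, in its own green slot, its collar within 4 mm of the slot's mouth in height and sideways (value of joint lid below 0.03 rad and value of joint lock above 1.3 rad and horizontal distance between green_key and green_slot below 0.004 m and z of green_key in the frame of green_slot below 0.004 m and angle between green_key's own z axis and vertical below 0.1 rad and linear speed of green_key below 0.02 m/s); the robot touches nothing.
It fails at once if another key is moved by more than 10 mm (distance of any of blue_key, yellow_key from where it was at the start of the episode above 0.01 m).
It fails at once if the glass, honey jar, mug, lemon, teaspoon or salt shaker is moved by more than 20 mm (distance of any of tumbler, honey, mug, lemon, teaspoon, salt_shaker from where it was at the start of the episode above 0.02 m).
It fails at once if the lid is slammed or forced: more than 60 N on the box (contact force between medicine_box and the fingers above 60 N).
It also fails if it takes over 64 s, if anything falls off the work surface, if the arm or the gripper's body presses on something with over 40 N, if the wrist force passes 120 N, or if a joint passes its speed limit or range.

## Working session

There is one attempt and no reset: what is moved stays moved. The work goes in short steps, Python scripts to look and compute and a tool call to move; the robot and the scene stay as the last step left them, time stands still between calls to the robot, and variables do not carry over. Pictures are saved under pics/ and viewed, at most 10 in all, crops included, and the job is handed in when it is done.

Besides the shell and the picture viewer there is one more tool, called after "Emit:" as a command line: name --pt "numbers of a row" for each row, then --argument value for the rest. servo_tool: Moves the arm, as the interface text tells. Its arguments: {"type":"object","properties":{"deltas":{"type":"array"},"grip_force":{"type":"number"}},"required":["deltas"]}

```bash
ls; mkdir -p pics; python3 - <<'E'
from cell import manip
import cv2
for n in("scene","top"):
    im=manip.snapshot(n); cv2.imwrite(f"pics/{n}0.png",im); i=manip.camera_info(n); print(n,i)
print(manip.state())
E
```

```text
pics
scene {'mtx': array([[527.08824666,   0.        , 275.85124106],
       [  0.        , 527.08824666, 207.27881845],
       [  0.        ,   0.        ,   1.        ]]), 'k1': 0.03777341326647628, 'eye': array([-0.28713013,  0.9110923 ,  0.94871411]), 'attitude': array([ 0.4040295 , -1.22431884, -2.2142857 ])}
top {'mtx': array([[473.32177969,   0.        , 276.6735897 ],
       [  0.        , 473.32177969, 204.53390259],
       [  0.        ,   0.        ,   1.        ]]), 'k1': 0.057579579381125214, 'eye': array([ 0.29169841, -0.0531482 ,  1.48137027]), 'attitude': array([ 0.06243004, -0.17601834, -1.53862513])}
{'t': 0.1, 'joint_positions': array([-1.36477701e+00,  4.87151143e-02,  9.76998425e-02,  1.62203396e+00,
        8.01099554e-06,  1.44299312e+00]), 'qvel': array([-0.00040897,  0.00066804,  0.00389525,  0.00123662, -0.00076009,
       -0.00101348]), 'joint_torque': array([ 3.37514226e-03, -3.39850760e+01,  3.20936072e+01,  1.58279302e-02,
       -1.13450888e-04,  1.95425287e-06]), 'ee_pos': array([ 0.17196664, -0.49582727,  0.40358642]), 'eef_rot': array([-3.09571255e+00, -5.21561757e-01,  1.25698546e-04]), 'ft_force': array([0.27340718, 0.43947322, 0.2639509 ]), 'moment': array([-0.01915256, -0.01567134,  0.02803979]), 'grasp_force': 0.0, 'grip_width': 0.0855989986613862}
```

View pics/scene0.png

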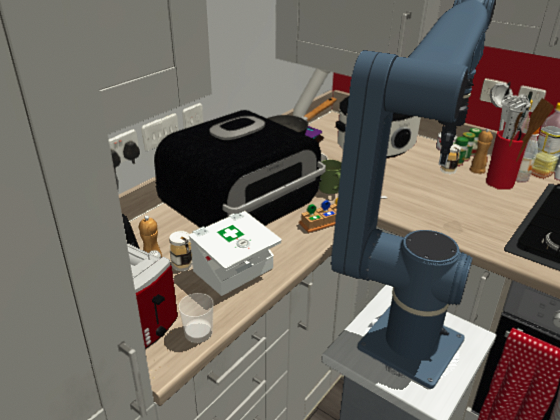

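View pics/top0.png

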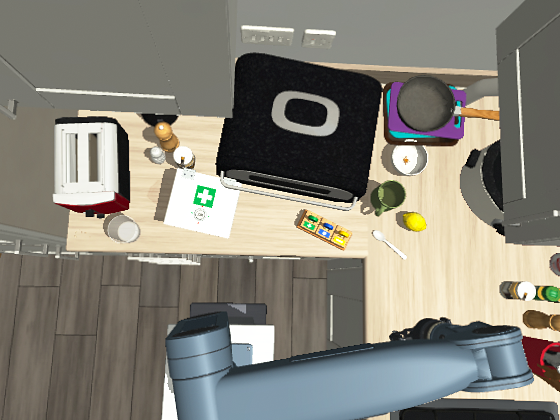

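The scene view shows the box at about (235,250) with its lid raised, and the key block at about (320,215), with the green key at its left end. In the top view the lid is around (200,205), its lock is near (200,214), and the key block is near (325,228). I'll zoom in on these next.

```bash
cat > h.py <<'E'
import numpy as np, cv2
from scipy.spatial.transform import Rotation as R
from cell import manip
CI={n:manip.camera_info(n) for n in("scene","top")}
def proj(n,P):
    c=CI[n]; p=(np.atleast_2d(P)-c["eye"])@R.from_rotvec(c["attitude"]).as_matrix()
    s=np.c_[p[:,0]/-p[:,2],-p[:,1]/-p[:,2]]; s=s*(1+c["k1"]*(s**2).sum(1,keepdims=True))
    return s*c["mtx"][0,0]+c["mtx"][:2,2]
def ray(n,uv):
    c=CI[n]; d=(np.array(uv,float)-c["mtx"][:2,2])/c["mtx"][0,0]; s=d.copy()
    for _ in range(20): s=d/(1+c["k1"]*(s@s))
    v=R.from_rotvec(c["attitude"]).as_matrix()@np.array([s[0],-s[1],-1]); return c["eye"],v/np.linalg.norm(v)
def onz(n,uv,z):
    e,v=ray(n,uv); return e+v*(z-e[2])/v[2]
def two(a,b):
    (e1,v1),(e2,v2)=ray("scene",a),ray("top",b)
    A=[np.eye(3)-np.outer(v,v) for v in(v1,v2)]; p=np.linalg.solve(A[0]+A[1],A[0]@e1+A[1]@e2)
    return p,np.linalg.norm(np.cross(p-e1,v1))
E
python3 - <<'E'
import cv2,numpy as np
s=cv2.imread('pics/scene0.png');t=cv2.imread('pics/top0.png')
f=lambda im,x,y,w,h,k:cv2.resize(im[y:y+h,x:x+w],None,fx=k,fy=k,interpolation=cv2.INTER_CUBIC)
a=np.hstack([f(t,155,160,100,75,4),f(t,290,195,80,60,5)]); b=np.hstack([f(s,185,205,100,75,4),f(s,290,185,80,60,5)])
cv2.imwrite('pics/z.png',np.vstack([a,b]))
E
```

```text
(no output)
```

View pics/z.png

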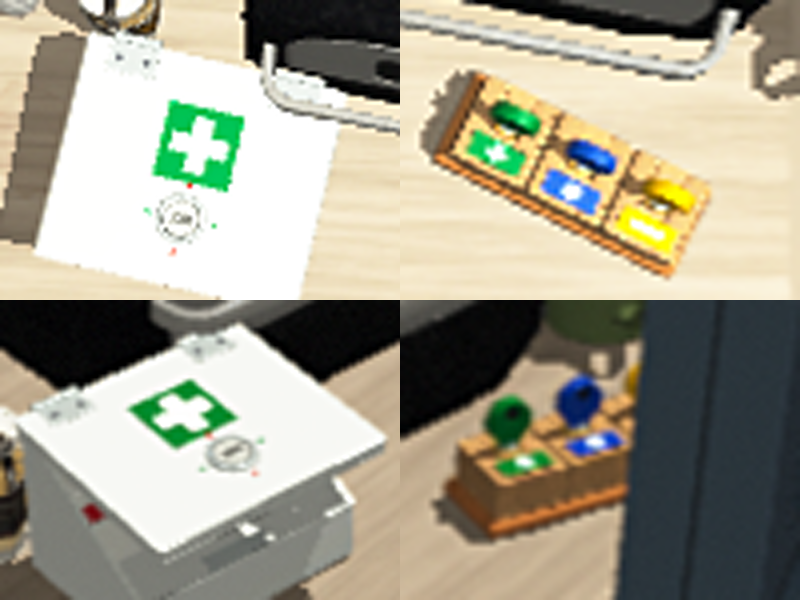

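The zoom shows the lid about 0.3 rad open, with the lock between the red and green dots. The green key is in the left dock, and each bow is parallel to the row. Next I'll measure sub-pixel centroids and triangulate them.

```bash
cat >> h.py <<'E'
def blobs(im,lo,hi,x,y,w,h,amin=2):
    m=cv2.inRange(cv2.cvtColor(im,cv2.COLOR_BGR2HSV)[y:y+h,x:x+w],lo,hi)
    n,_,st,c=cv2.connectedComponentsWithStats(m)
    return [(int(st[i,4]),np.round(c[i]+[x,y],2).tolist(),(st[i,:4]+[x,y,0,0]).tolist()) for i in range(1,n) if st[i,4]>=amin]
E
python3 - <<'E'
from h import *
im={n:cv2.imread(f'pics/{n}0.png') for n in("scene","top")}
W={'top':((155,160,100,75),(290,200,80,60)),'scene':((185,205,100,85),(290,190,60,60))}
for n in W:
    for c,lo,hi in(('green',(40,60,40),(85,255,255)),('red',(0,60,60),(10,255,255)),('blue',(100,120,50),(130,255,255)),('yellow',(22,150,150),(32,255,255))):
        for k in(0,1):
            if (c in('blue','yellow'))==(k==0) or (c=='red' and k==1): continue
            print(n,c,k,blobs(im[n],lo,hi,*W[n][k]))
    # lid outline
    x,y,w,h=W[n][0]; g=im[n][y:y+h,x:x+w].min(2); m=(g>(235 if n=='top' else 225)).astype(np.uint8)
    m=cv2.morphologyEx(m,cv2.MORPH_CLOSE,np.ones((9,9)))
    cs,_=cv2.findContours(m,0,2); q=max(cs,key=cv2.contourArea)
    print(n,'lid',cv2.contourArea(q),(cv2.approxPolyDP(q,4,True)[:,0]+[x,y]).tolist())
E
```

```text
top green 0 [(269, [204.14, 196.07], [193, 185, 23, 23]), (2, [191.5, 212.5], [191, 212, 2, 2])]
top red 0 [(3, [197.67, 222.67], [197, 222, 2, 2])]
top blue 1 [(38, [328.05, 225.84], [324, 223, 9, 7]), (40, [324.0, 232.82], [319, 229, 11, 9])]
top yellow 1 [(33, [343.97, 233.21], [340, 231, 9, 6]), (47, [338.87, 240.26], [333, 236, 13, 10])]
top lid 3844.0 [[176, 160], [164, 223], [191, 229], [192, 234], [230, 234], [241, 184], [223, 177], [222, 171], [221, 177], [196, 173], [190, 160]]
scene green 0 [(166, [229.99, 233.11], [217, 225, 27, 17])]
scene red 0 [(11, [207.55, 257.82], [205, 256, 6, 5])]
scene blue 1 [(57, [325.4, 204.68], [322, 200, 8, 10]), (9, [325.67, 214.11], [324, 213, 4, 3]), (7, [331.86, 212.71], [331, 212, 3, 3])]
scene yellow 1 []
scene lid 2737.5 [[284, 239], [245, 212], [185, 232], [185, 238], [193, 238], [225, 267], [237, 260], [248, 262], [248, 255], [266, 250], [267, 258], [271, 244]]
```

```bash
python3 - <<'E'
from h import *
im={n:cv2.imread(f'pics/{n}0.png') for n in("scene","top")}
print(blobs(im['top'],(40,60,40),(85,255,255),295,205,35,35),blobs(im['scene'],(40,60,40),(85,255,255),300,198,26,25))
B=lambda n,b:print(n,'on z',onz(n,*b))
# plate on lid, rect of union via convex hull
for n,w in(('top',(190,180,28,30)),('scene',(212,222,34,24))):
    x,y,ww,h=w; m=cv2.inRange(cv2.cvtColor(im[n],cv2.COLOR_BGR2HSV)[y:y+h,x:x+ww],(40,60,40),(85,255,255))
    k,l,st,_=cv2.connectedComponentsWithStats(m); i=1+st[1:,4].argmax()
    hull=cv2.convexHull(np.argwhere(l==i)[:,::-1].astype(np.int32)); M=cv2.moments(hull); print(n,'plate',M['m10']/M['m00']+x,M['m01']/M['m00']+y)
print('lid plate',two([229.99,233.11],[204.14,196.07]))
for nm,a,b in(('lock',[242.75,243.25],[199.75,214.25]),('BL',[189.5,237.5],[178.25,168]),('FL',[225.75,268],[164.25,223.5]),):print(nm,two(a,b))
for nm,uv in(('blue',[324,232.82]),('yel',[338.87,240.26])):print(nm,onz('top',uv,.043))
for nm,uv in(('bluebow',[328.05,225.84]),('yelbow',[343.97,233.21])):print(nm,onz('top',uv,.067))
print(two([325.4,204.68],[328.05,225.84]))
g=cv2.resize(np.where(im['top'][195:235,180:220]>0,im['top'][195:235,180:220],0),None,fx=10,fy=10,interpolation=cv2.INTER_CUBIC)
g2=cv2.resize(im['scene'][228:258,225:265],None,fx=10,fy=10,interpolation=cv2.INTER_CUBIC)
cv2.imwrite('pics/lock.png',np.hstack([g,cv2.copyMakeBorder(g2,0,100,0,0,0)]))
E
```

```text
[(43, [312.86, 218.26], [308, 215, 10, 7]), (51, [308.53, 225.16], [303, 221, 12, 9])] [(65, [311.08, 208.48], [307, 204, 9, 11]), (26, [314.19, 217.42], [309, 215, 11, 5])]
top plate 204.15143246930424 196.0463847203274
scene plate 230.08659793814434 232.97800687285223
lid plate (array([0.51793313, 0.05918634, 0.12647498]), np.float64(0.0013908369184295116))
lock (array([0.46485523, 0.06917069, 0.12267281]), np.float64(0.0020207546758592393))
BL (array([0.59715619, 0.13620097, 0.12027668]), np.float64(0.0033350838404761773))
FL (array([0.43583897, 0.16806569, 0.11642852]), np.float64(0.00218091214973046))
blue [ 0.4314618  -0.30331442  0.043     ]
yel [ 0.40993461 -0.34956074  0.043     ]
bluebow [ 0.45072112 -0.31138849  0.067     ]
yelbow [ 0.42979026 -0.36020361  0.067     ]
(array([ 0.4498208 , -0.31325862,  0.06166354]), np.float64(0.0017473826849879353))
```

View pics/lock.png

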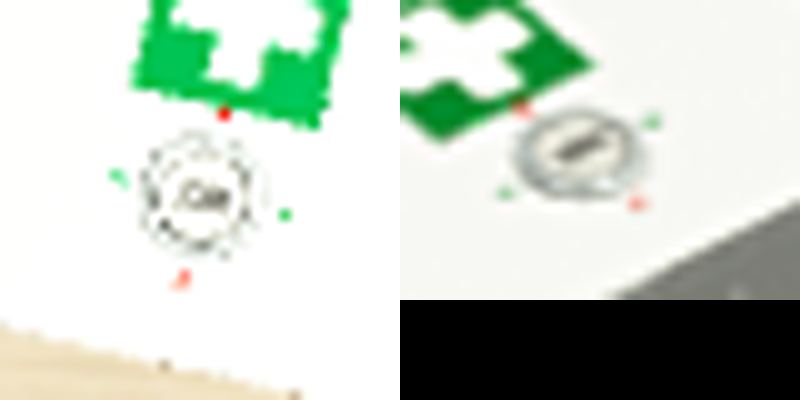

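The dots stand out clearly. In the top view the red pair is at (201.9,205.9) and (197.8,222.5), and the green pair at (191.3,212.2) and (208.1,216.0). In the scene view the lock centre is about (242.4,243.1). I'll triangulate these.

```bash
cat >> h.py <<'E'
def plan(p,Rm,n,grip,s=None,show=True):
    """rows for a straight move of TCP pose to p,Rm in n rows; s: start (p,R) or state. Returns end pose of rounded rows"""
    if s is None:
        st=manip.state(); s=(st["ee_pos"],R.from_rotvec(st["eef_rot"]))
    P,Q=np.array(s[0]),s[1]; p0,Q0=P.copy(),Q; dr=(Q0.inv()*Rm).as_rotvec() if not isinstance(Rm,np.ndarray) else Rm
    out=[]
    for i in range(1,n+1):
        pt=p0+(np.array(p)-p0)*i/n; qt=Q0*R.from_rotvec(dr*i/n)
        r=np.r_[Q.inv().apply(pt-P)/.025,(Q.inv()*qt).as_rotvec()/.15].round(2)
        out.append(r.tolist()+[grip]); P=P+Q.apply(r[:3]*.025); Q=Q*R.from_rotvec(r[3:]*.15)
    if show:
        for k in range(0,n,12): print(str(out[k:k+12]).replace(' ','').replace('.0,',','))
    print('max',np.abs(np.array(out)[:,:6]).max(),'end',P.round(4),Q.as_rotvec().round(4)); return P,Q
def frame(x,z):  # tool frame from approx x dir and z dir
    z=np.array(z,float)/np.linalg.norm(z); x=np.array(x,float); x-=z*(x@z); x/=np.linalg.norm(x)
    return R.from_matrix(np.c_[x,np.cross(z,x),z])
def down(yaw): return frame([np.cos(yaw),np.sin(yaw),0],[0,0,-1])
E
python3 - <<'E'
from h import *
D=dict(rh=([236.55,238.25],[201.85,205.85]),rl=([248.25,247.95],[197.75,222.45]),gl=([235.15,246.85],[191.25,212.15]),gr=([249.75,239.65],[208.05,215.95]))
for k in D: D[k]=two(*D[k]); print(k,D[k][0].round(4),D[k][1].round(4))
c=np.mean([D[k][0] for k in D],0); print('lock on lid',c, 'plate',two([230.05,233.05],[204.15,196.06]))
print('handle R',two([322,183],[350,208]),'L',two([232,197],[224,185]))
g=onz('top',[308.53,225.16],.043);y=onz('top',[338.87,240.26],.043);b=onz('top',[324,232.82],.043)
print('plates',g,b,y,'yaw',np.arctan2(*(g-y)[[1,0]])-np.pi/2,np.linalg.norm(g-y)/2)
print('gplate 2view',two([314.19,217.42],[308.53,225.16])); print('bow',two([311.08,208.48],[312.86,218.26]),onz('top',[312.86,218.26],.064))
E
```

```text
rh [0.4896 0.0646 0.1251] 0.0013
rl [0.4415 0.074  0.1209] 0.0018
gl [0.4701 0.0934 0.1225] 0.002
gr [0.4607 0.0455 0.1228] 0.002
lock on lid [0.46547971 0.06936691 0.12283681] plate (array([0.51787364, 0.05910247, 0.12666791]), np.float64(0.0014598855271014074))
handle R (array([ 0.50286819, -0.37257245,  0.09540797]), np.float64(0.0005496070507055188)) L (array([0.54434691, 0.00541447, 0.20344072]), np.float64(0.006842672233272046))
plates [ 0.45364472 -0.2551343   0.043     ] [ 0.4314618  -0.30331442  0.043     ] [ 0.40993461 -0.34956074  0.043     ] yaw -0.4335306562467265 0.052026255577301894
gplate 2view (array([ 0.45250082, -0.25613413,  0.041529  ]), np.float64(0.0015306329886452886))
bow (array([ 0.47197139, -0.26615009,  0.06191346]), np.float64(0.0012486575309967308)) [ 0.47277189 -0.26518834  0.064     ]
```

The measurements agree: dock spacing is 52.03 mm, dock yaw -0.434, box yaw -0.193, and the lid is about 0.44 rad open. The next move takes the closed fingers over lid_press while turning q6 to its useful side.

```bash
python3 - <<'E'
from h import *
plan([.438,.075,.312],np.array([0,0,-(4.52-.334)]),33,1)
E
```

```text
[[0.53,-0.55,0.11,0,-0,-0.85,1],[0.6,-0.47,0.11,0,0,-0.84,1],[0.65,-0.4,0.12,0,0,-0.85,1],[0.7,-0.31,0.11,0,0,-0.84,1],[0.73,-0.22,0.11,0,0,-0.85,1],[0.75,-0.13,0.11,0,0,-0.84,1],[0.76,-0.03,0.12,0,0,-0.85,1],[0.76,0.07,0.11,0,0,-0.85,1],[0.75,0.16,0.11,0,0,-0.84,1],[0.72,0.26,0.11,0,0,-0.85,1],[0.68,0.34,0.12,-0,0,-0.84,1],[0.63,0.43,0.11,-0,0,-0.85,1]]
[[0.58,0.5,0.11,-0,0,-0.84,1],[0.5,0.57,0.11,-0,0,-0.85,1],[0.43,0.64,0.12,-0,0,-0.84,1],[0.34,0.68,0.11,-0,0,-0.85,1],[0.26,0.72,0.11,-0,0,-0.85,1],[0.16,0.74,0.11,-0,0,-0.84,1],[0.07,0.76,0.12,-0,0,-0.85,1],[-0.03,0.76,0.11,-0,0,-0.84,1],[-0.13,0.76,0.11,-0,0,-0.85,1],[-0.21,0.73,0.11,-0,0,-0.84,1],[-0.31,0.7,0.12,-0,0,-0.85,1],[-0.4,0.65,0.11,-0,0,-0.85,1]]
[[-0.48,0.59,0.11,-0,0,-0.84,1],[-0.54,0.54,0.11,-0,0,-0.85,1],[-0.61,0.45,0.11,-0,0,-0.84,1],[-0.67,0.38,0.12,-0,0,-0.85,1],[-0.7,0.29,0.11,-0,-0,-0.84,1],[-0.74,0.2,0.11,-0,-0,-0.85,1],[-0.76,0.1,0.11,-0,-0,-0.85,1],[-0.76,0.01,0.12,-0,-0,-0.84,1],[-0.76,-0.09,0.11,0,-0,-0.85,1]]
max 0.85 end [0.4381 0.075  0.312 ] [-1.9975  2.4234  0.0031]
```

Emit:
servo_tool --pt "0.53 -0.55 0.11 0 0 -0.85 1" --pt "0.6 -0.47 0.11 0 0 -0.84 1" --pt "0.65 -0.4 0.12 0 0 -0.85 1" --pt "0.7 -0.31 0.11 0 0 -0.84 1" --pt "0.73 -0.22 0.11 0 0 -0.85 1" --pt "0.75 -0.13 0.11 0 0 -0.84 1" --pt "0.76 -0.03 0.12 0 0 -0.85 1" --pt "0.76 0.07 0.11 0 0 -0.85 1" --pt "0.75 0.16 0.11 0 0 -0.84 1" --pt "0.72 0.26 0.11 0 0 -0.85 1" --pt "0.68 0.34 0.12 0 0 -0.84 1" --pt "0.63 0.43 0.11 0 0 -0.85 1" --grip_force 40

```text
t: 1.6
ee_pos: [0.2689, -0.2878, 0.3703]
eef_rot: [-1.877, -2.518, -0.001]
ft_force: [0.1, -0.0, 1.0]
grip_width: 0.0002
grasp_force: 0.0
```

Emit:
servo_tool --pt "0.58 0.5 0.11 0 0 -0.84 1" --pt "0.5 0.57 0.11 0 0 -0.85 1" --pt "0.43 0.64 0.12 0 0 -0.84 1" --pt "0.34 0.68 0.11 0 0 -0.85 1" --pt "0.26 0.72 0.11 0 0 -0.85 1" --pt "0.16 0.74 0.11 0 0 -0.84 1" --pt "0.07 0.76 0.12 0 0 -0.85 1" --pt "-0.03 0.76 0.11 0 0 -0.84 1" --pt "-0.13 0.76 0.11 0 0 -0.85 1" --pt "-0.21 0.73 0.11 0 0 -0.84 1" --pt "-0.31 0.7 0.12 0 0 -0.85 1" --pt "-0.4 0.65 0.11 0 0 -0.85 1"

```text
t: 3.1
ee_pos: [0.3655, -0.0803, 0.3366]
eef_rot: [0.378, -3.118, -0.001]
ft_force: [0.3, -0.2, -0.1]
grip_width: -0.0
grasp_force: 0.0
```

Emit:
servo_tool --pt "-0.48 0.59 0.11 0 0 -0.84 1" --pt "-0.54 0.54 0.11 0 0 -0.85 1" --pt "-0.61 0.45 0.11 0 0 -0.84 1" --pt "-0.67 0.38 0.12 0 0 -0.85 1" --pt "-0.7 0.29 0.11 0 0 -0.84 1" --pt "-0.74 0.2 0.11 0 0 -0.85 1" --pt "-0.76 0.1 0.11 0 0 -0.85 1" --pt "-0.76 0.01 0.12 0 0 -0.84 1" --pt "-0.76 -0.09 0.11 0 0 -0.85 1" --pt "0 0 0 0 0 0 1"

```text
t: 4.35
ee_pos: [0.438, 0.0753, 0.3111]
eef_rot: [1.998, -2.422, -0.002]
ft_force: [-0.4, -0.2, 0.2]
grip_width: -0.0001
grasp_force: 0.0
```

Emit:
servo_tool --pt "0 -0.03 0.3 0 0 0 1" --pt "0 -0.05 0.3 0 0 0 1" --pt "0 -0.06 0.3 0 0 0 1" --pt "0 -0.08 0.3 0 0 0 1" --pt "0 -0.1 0.3 0 0 0 1" --pt "0 -0.1 0.3 0 0 0 1" --pt "0 -0.1 0.3 0 0 0 1" --pt "0 -0.08 0.3 0 0 0 1"

```text
t: 5.35
ee_pos: [0.4525, 0.0717, 0.2508]
eef_rot: [1.997, -2.423, -0.002]
ft_force: [-4.3, -0.4, 1.1]
grip_width: 0.0001
grasp_force: 2.2
```

Emit:
servo_tool --pt "0 -0.05 0.12 0 0 0 1" --pt "0 -0.05 0.12 0 0 0 1"

```text
t: 5.6
ee_pos: [0.4549, 0.0713, 0.2453]
eef_rot: [1.997, -2.423, -0.002]
ft_force: [-6.0, -0.7, 0.9]
grip_width: -0.0001
grasp_force: 2.5
```

Emit:
servo_tool --pt "0 0.04 0.12 0 0 0 1" --pt "0 0 0.12 0 0 0 1"

```text
t: 5.85
ee_pos: [0.4556, 0.0712, 0.2409]
eef_rot: [-1.996, 2.422, -0.006]
ft_force: [-1.1, -1.4, 2.6]
grip_width: -0.0001
grasp_force: 1.1
```

Emit:
servo_tool --pt "0 0 0.1 0 0 0 1" --pt "0 0 0 0 0 0 1"

```text
t: 6.1
ee_pos: [0.4551, 0.0716, 0.238]
eef_rot: [-1.997, 2.422, -0.002]
ft_force: [0.1, 0.3, 0.8]
grip_width: 0.0002
grasp_force: 0.3
```

Emit:
servo_tool --pt "0 0 0.1 0 0 0 1" --pt "0 0 0 0 0 0 1"

```text
t: 6.35
ee_pos: [0.4548, 0.0716, 0.2352]
eef_rot: [-1.997, 2.423, -0.001]
ft_force: [1.0, 0.7, 2.2]
grip_width: 0.0001
grasp_force: 0.9
```

Emit:
servo_tool --pt "0 0 0.08 0 0 0 1" --pt "0 0 0 0 0 0 1"

```text
t: 6.6
ee_pos: [0.455, 0.0715, 0.2345]
eef_rot: [-1.997, 2.423, -0.002]
ft_force: [-0.5, 0.2, 7.7]
grip_width: -0.0002
grasp_force: 3.7
```

Emit:
servo_tool --pt "0 0 0.07 0 0 0 1" --pt "0 0 0 0 0 0 1" --pt "0 0 0 0 0 0 1"

```text
t: 6.98
ee_pos: [0.455, 0.0715, 0.2343]
eef_rot: [-1.997, 2.422, -0.003]
ft_force: [-3.1, 0.3, 13.8]
grip_width: -0.0001
grasp_force: 7.3
```

The lid is shut: the fingers stopped hard at 13.8 N. Next I'll check the clearance to the bin handle, re-measure the lock with the arm clear, and plan the move to the key.

```bash
python3 - <<'E'
from h import *
for z in(.08,.1,.15): print(z,onz('top',(310,201),z),onz('top',(350,208),z),onz('top',(226,186),z))
a=plan([.42,-.02,.31],down(-1.80),6,0)
b=plan([.40,-.13,.31],down(-1.9),5,0,a)
c=plan([.472,-.266,.30],down(-2.005),8,0,b)
E
```

```text
0.08 [ 0.52298731 -0.25352026  0.08      ] [ 0.50569193 -0.37583691  0.08      ] [5.59742824e-01 5.50032434e-04 8.00000000e-02]
0.1 [ 0.51968641 -0.2506606   0.1       ] [ 0.50263787 -0.37123158  0.1       ] [ 5.55917363e-01 -2.16335138e-04  1.00000000e-01]
0.15 [ 0.51143417 -0.24351146  0.15      ] [ 0.49500272 -0.35971825  0.15      ] [ 0.54635371 -0.00213225  0.15      ]
[[0.64,0.11,-0.51,-0,0,0.04,0],[0.65,0.11,-0.5,-0.01,0,0.04,0],[0.64,0.1,-0.51,-0,0,0.04,0],[0.65,0.1,-0.5,-0,0,0.05,0],[0.64,0.1,-0.51,-0.01,0,0.04,0],[0.65,0.09,-0.5,-0,0,0.04,0]]
max 0.65 end [ 0.42 -0.02  0.31] [-1.9521e+00  2.4607e+00  4.0000e-04]
[[0.89,-0.04,-0,-0,0,0.13,0],[0.9,-0.07,-0,-0,0,0.14,0],[0.89,-0.08,-0,-0,0,0.13,0],[0.89,-0.09,-0,-0,0,0.13,0],[0.88,-0.12,-0,-0,0,0.13,0]]
max 0.9 end [ 0.4    -0.13    0.3099] [-1.8280e+00  2.5543e+00  5.0000e-04]
[[0.53,-0.56,0.05,-0,0,0.09,0],[0.52,-0.57,0.05,-0,0,0.09,0],[0.51,-0.57,0.05,-0,0,0.08,0],[0.51,-0.58,0.05,-0,0,0.09,0],[0.49,-0.59,0.05,-0,0,0.09,0],[0.49,-0.59,0.04,-0,0,0.09,0],[0.48,-0.6,0.05,-0,0,0.09,0],[0.48,-0.61,0.05,-0,0,0.08,0]]
max 0.61 end [ 0.472  -0.266   0.3001] [-1.6915e+00  2.6467e+00  5.0000e-04]
```

```bash
python3 - <<'E'
import cv2,numpy as np
s=cv2.imread('pics/scene0.png');t=cv2.imread('pics/top0.png')
f=lambda im,x,y,w,h,k:cv2.resize(im[y:y+h,x:x+w],None,fx=k,fy=k,interpolation=cv2.INTER_CUBIC)
cv2.imwrite('pics/han.png',np.vstack([f(s,220,150,140,65,5),f(t,215,165,140,50,5)]))
E
```

```text
(no output)
```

View pics/han.png

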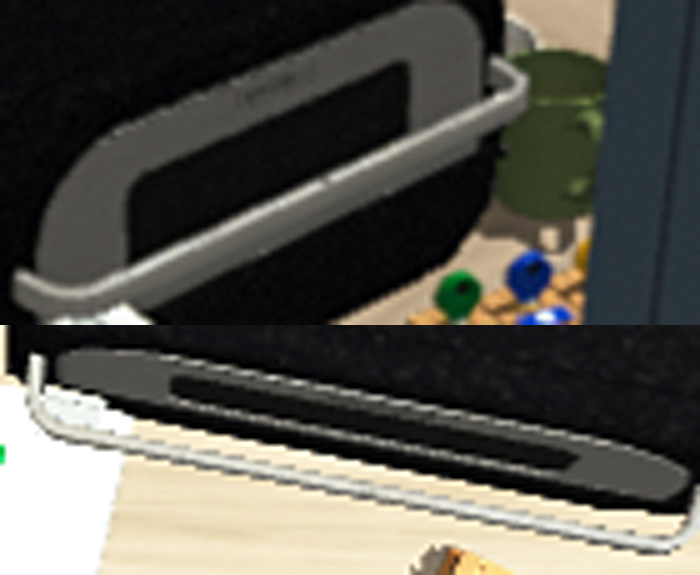

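The handle's corners are at scene (323,169.6) and (232,209.4), and at top (351,209) and (224,185).

```bash
python3 - <<'E'
from h import *
a,b=two([323,169.6],[351,209]),two([232,209.4],[224,185]);print(a,b)
A,B=a[0],b[0];d=(B-A)[:2]/np.linalg.norm((B-A)[:2]);n=np.array([d[1],-d[0]])
for k in([.472,-.266],[.4655,.0694]):print('dist key',(A[:2]-k)@n)
E
```

```text
(array([ 0.49305048, -0.36115857,  0.15292128]), np.float64(0.0015214408604632607)) (array([0.55001313, 0.00544681, 0.16178126]), np.float64(0.003934302823457549))
dist key 0.03541118448108412
dist key 0.09333019286706673
```

```bash
python3 - <<'E'
from h import *
def pl(n,a,b):
    e,v=ray(n,a);_,w=ray(n,b);m=np.cross(v,w);m/=np.linalg.norm(m);return m,m@e
for sa,sb in(([240,208.6],[320,171.6]),([240,210],[320,173.3])):
    m1,c1=pl('scene',sa,sb);m2,c2=pl('top',[231,187],[343,208])
    for y in(-.36,-.266,-.2,-.1):
        A=np.array([m1,m2]); s=np.linalg.solve(A[:,[0,2]],np.array([c1,c2])-A[:,1]*y);print(y,s.round(4))
ed=np.array([np.cos(-.434),np.sin(-.434),0]);er=np.array([-ed[1],ed[0],0])
A=np.array([.493,-.361,.153]);B=np.array([.55,.0054,.158])
L=A+np.linspace(0,1,200)[:,None]*(B-A)
G=np.array([.472,-.266,.064])
def sd(P,F,half):
    q=F.inv().apply(P-G)-[0,0,-.1045]; d=np.abs(q)-half
    return (np.linalg.norm(np.maximum(d,0),axis=1)+np.minimum(d.max(1),0)).min()
bow=np.array([.4498,-.3133,.061])+np.array([np.cos(t)*er*.016+np.sin(t)*np.array([0,0,.016])+s*ed*.005 for t in np.linspace(0,6.28,40) for s in(-1,1)])
for b in(0,.2,.3,.4,.5,.6):
  for a in(0,.1,.2,.3):
    z=-np.array([0,0,1.])+np.tan(b)*er+np.tan(a)*ed   # body leans to -row and -dock x
    F=frame(-er,z)
    print(b,a,*[ (round(sd(L,F,h)-.005,4),round(sd(bow,F,h),4)) for h in([.038,.0425,.0505],[.0425,.038,.0505])])
E
```

```text
-0.36 [0.4904 0.1538]
-0.266 [0.5047 0.1551]
-0.2 [0.5146 0.156 ]
-0.1 [0.5298 0.1573]
-0.36 [0.4918 0.1463]
-0.266 [0.5059 0.1482]
-0.2 [0.5158 0.1495]
-0.1 [0.5309 0.1514]
0 0 (np.float64(-0.0178), np.float64(0.0428)) (np.float64(-0.0154), np.float64(0.0419))
0 0.1 (np.float64(-0.011), np.float64(0.0423)) (np.float64(-0.0084), np.float64(0.0414))
0 0.2 (np.float64(-0.0039), np.float64(0.042)) (np.float64(-0.0009), np.float64(0.0411))
0 0.3 (np.float64(0.0037), np.float64(0.0418)) (np.float64(0.0069), np.float64(0.0409))
0.2 0 (np.float64(-0.0137), np.float64(0.0326)) (np.float64(-0.0113), np.float64(0.0315))
0.2 0.1 (np.float64(-0.0069), np.float64(0.0322)) (np.float64(-0.0044), np.float64(0.0311))
0.2 0.2 (np.float64(0.0001), np.float64(0.032)) (np.float64(0.0032), np.float64(0.0309))
0.2 0.3 (np.float64(0.0074), np.float64(0.032)) (np.float64(0.0106), np.float64(0.031))
0.3 0 (np.float64(-0.0116), np.float64(0.0274)) (np.float64(-0.0092), np.float64(0.0263))
0.3 0.1 (np.float64(-0.0054), np.float64(0.027)) (np.float64(-0.0024), np.float64(0.0259))
0.3 0.2 (np.float64(0.0021), np.
[... 521 characters left out ...]
4(-0.008), np.float64(0.0169)) (np.float64(-0.0056), np.float64(0.0159))
0.5 0.1 (np.float64(-0.0011), np.float64(0.0166)) (np.float64(0.0018), np.float64(0.0156))
0.5 0.2 (np.float64(0.006), np.float64(0.0166)) (np.float64(0.009), np.float64(0.0156))
0.5 0.3 (np.float64(0.0126), np.float64(0.0169)) (np.float64(0.0157), np.float64(0.0159))
0.6 0 (np.float64(-0.0059), np.float64(0.0118)) (np.float64(-0.0034), np.float64(0.0111))
0.6 0.1 (np.float64(0.0012), np.float64(0.0115)) (np.float64(0.0041), np.float64(0.0108))
0.6 0.2 (np.float64(0.0081), np.float64(0.0115)) (np.float64(0.011), np.float64(0.0108))
0.6 0.3 (np.float64(0.0143), np.float64(0.0119)) (np.float64(0.0173), np.float64(0.0111))
```

Findings:
- **Obstacle:** the bin handle is about 35 mm from the key axis at z≈0.155, so a vertical gripper body would hit it.
- **Grasp:** I'll lean the gripper 0.45 rad in the bow's plane, to the right, plus 0.15 rad away from the bin. The slot's play allows the second tilt.
- **Wrist:** I'll use tool x = +row, which leaves q6 enough range to turn the lock later.

```bash
cat >> h.py <<'E'
ed=np.array([np.cos(-.434),np.sin(-.434),0]);er=np.array([-ed[1],ed[0],0])
bowc=np.array([.472,-.266,.061])
Fd=frame(er,-np.array([0,0,1.])+np.tan(.45)*er+np.tan(.15)*ed)
zt=Fd.apply([0,0,1])
G=bowc-.008*zt; Td=G-.155*zt
E
python3 - <<'E'
from h import *
print(Td,Fd.as_matrix().round(3))
a=plan([.36,-.17,.36],np.array([0,0,3.39]),24,0.3)
b=plan(Td-.10*zt,Fd,8,.3,a)
c=plan(Td-.04*zt,Fd,4,.3,b)
E
```

```text
[ 0.42251667 -0.32049621  0.20643233] [[ 0.321  0.897  0.304]
 [ 0.846 -0.416  0.334]
 [ 0.426  0.149 -0.892]]
[[0.43,0.08,-0.21,-0,-0,0.94,0.3],[0.43,0.02,-0.21,0,-0,0.94,0.3],[0.43,-0.05,-0.21,0,-0,0.95,0.3],[0.42,-0.1,-0.21,0,0,0.94,0.3],[0.4,-0.16,-0.21,0,0,0.94,0.3],[0.37,-0.22,-0.21,-0,-0,0.94,0.3],[0.34,-0.27,-0.21,-0,0,0.94,0.3],[0.3,-0.31,-0.21,-0,-0,0.94,0.3],[0.25,-0.35,-0.21,0,-0,0.95,0.3],[0.2,-0.38,-0.21,-0,0,0.94,0.3],[0.15,-0.41,-0.21,0,0,0.94,0.3],[0.08,-0.43,-0.21,-0,0,0.94,0.3]]
[[0.03,-0.43,-0.21,0,0,0.94,0.3],[-0.04,-0.43,-0.21,-0,-0,0.94,0.3],[-0.1,-0.42,-0.21,0,0,0.95,0.3],[-0.15,-0.4,-0.21,0,0,0.94,0.3],[-0.21,-0.38,-0.21,0,0,0.94,0.3],[-0.26,-0.34,-0.21,0,0,0.94,0.3],[-0.31,-0.31,-0.21,0,0,0.94,0.3],[-0.35,-0.26,-0.21,0,0,0.94,0.3],[-0.38,-0.2,-0.21,0,0,0.94,0.3],[-0.4,-0.15,-0.21,0,-0,0.95,0.3],[-0.43,-0.1,-0.21,0,-0,0.94,0.3],[-0.43,-0.03,-0.21,0,-0,0.94,0.3]]
max 0.95 end [ 0.3599 -0.1701  0.36  ] [2.6515 1.6816 0.0042]
[[-0.76,0.54,0.32,-0.12,0.37,-0.03,0.3],[-0.79,0.52,0.29,-0.12,0.37,-0.04,0.3],[-0.8,0.52,0.26,-0.12,0.37,-0.03,0.3],[-0.81,0.51,0.21,-0.12,0.37,-0.03,0.3],[-0.83,0.51,0.19,-0.12,0.37,-0.03,0.3],[-0.84,0.49,0.14,-0.12,0.37,-0.04,0.3],[-0.86,0.49,0.11,-0.12,0.37,-0.03,0.3],[-0.85,0.48,0.07,-0.11,0.37,-0.03,0.3]]
max 0.86 end [ 0.3921 -0.3538  0.2956] [-2.4579 -1.6297 -0.6817]
[[-0,0,0.6,-0,-0,0,0.3],[-0,0,0.6,-0,-0,0,0.3],[-0,0,0.6,-0,-0,0,0.3],[-0,0.01,0.6,-0,-0,0,0.3]]
max 0.6 end [ 0.4105 -0.3338  0.2421] [-2.4579 -1.6297 -0.6817]
```

Emit:
servo_tool --pt "0 0 -0.8 0 0 0 1" --pt "0.43 0.08 -0.21 0 0 0.94 1" --pt "0.43 0.02 -0.21 0 0 0.94 1" --pt "0.43 -0.05 -0.21 0 0 0.95 1" --pt "0.42 -0.1 -0.21 0 0 0.94 1" --pt "0.4 -0.16 -0.21 0 0 0.94 0.3" --pt "0.37 -0.22 -0.21 0 0 0.94 0.3" --pt "0.34 -0.27 -0.21 0 0 0.94 0.3" --pt "0.3 -0.31 -0.21 0 0 0.94 0.3" --pt "0.25 -0.35 -0.21 0 0 0.95 0.3" --pt "0.2 -0.38 -0.21 0 0 0.94 0.3" --pt "0.15 -0.41 -0.21 0 0 0.94 0.3"

```text
t: 8.48
ee_pos: [0.4103, -0.0393, 0.3082]
eef_rot: [-0.282, -3.127, -0.001]
ft_force: [0.0, -0.0, 0.9]
grip_width: 0.0297
grasp_force: 0.0
```

Emit:
servo_tool --pt "0.08 -0.43 -0.21 0 0 0.94 0.3" --pt "0.03 -0.43 -0.21 0 0 0.94 0.3" --pt "-0.04 -0.43 -0.21 0 0 0.94 0.3" --pt "-0.1 -0.42 -0.21 0 0 0.95 0.3" --pt "-0.15 -0.4 -0.21 0 0 0.94 0.3" --pt "-0.21 -0.38 -0.21 0 0 0.94 0.3" --pt "-0.26 -0.34 -0.21 0 0 0.94 0.3" --pt "-0.31 -0.31 -0.21 0 0 0.94 0.3" --pt "-0.35 -0.26 -0.21 0 0 0.94 0.3" --pt "-0.38 -0.2 -0.21 0 0 0.94 0.3" --pt "-0.4 -0.15 -0.21 0 0 0.95 0.3" --pt "-0.43 -0.1 -0.21 0 0 0.94 0.3"

```text
t: 9.98
ee_pos: [0.3632, -0.1602, 0.3712]
eef_rot: [-2.531, -1.858, 0.001]
ft_force: [-0.2, 0.8, -0.5]
grip_width: 0.0299
grasp_force: 0.0
```

```bash
python3 - <<'E'
from h import *
cv2.imwrite('pics/t1.png',manip.snapshot('top'));cv2.imwrite('pics/s1.png',manip.snapshot('scene'))
print(manip.state()['joint_positions'].round(2))
im={n:cv2.imread(f'pics/{n}1.png') for n in 'st'}
f=lambda im,x,y,w,h,k:cv2.resize(im[y:y+h,x:x+w],None,fx=k,fy=k,interpolation=cv2.INTER_CUBIC)
cv2.imwrite('pics/z1.png',np.vstack([np.hstack([f(im['t'],180,190,40,30,10),f(im['s'],215,228,40,30,10)]),np.hstack([f(im['t'],155,160,100,75,4),f(im['s'],185,205,100,75,4)])]))
b=plan(Td-.10*zt,Fd,9,.3)
E
```

```text
[-0.59 -0.29 -0.27  1.59 -0.    1.29]
[[-0.78,0.38,0.34,-0.13,0.32,0.07,0.3],[-0.8,0.38,0.31,-0.13,0.32,0.07,0.3],[-0.8,0.38,0.27,-0.13,0.32,0.08,0.3],[-0.81,0.38,0.25,-0.14,0.33,0.07,0.3],[-0.82,0.4,0.21,-0.13,0.32,0.07,0.3],[-0.83,0.39,0.18,-0.13,0.32,0.07,0.3],[-0.83,0.4,0.15,-0.13,0.32,0.07,0.3],[-0.83,0.41,0.12,-0.13,0.32,0.08,0.3],[-0.83,0.41,0.08,-0.13,0.32,0.07,0.3]]
max 0.83 end [ 0.3921 -0.354   0.2957] [-2.4587 -1.6296 -0.6812]
```

View pics/z1.png

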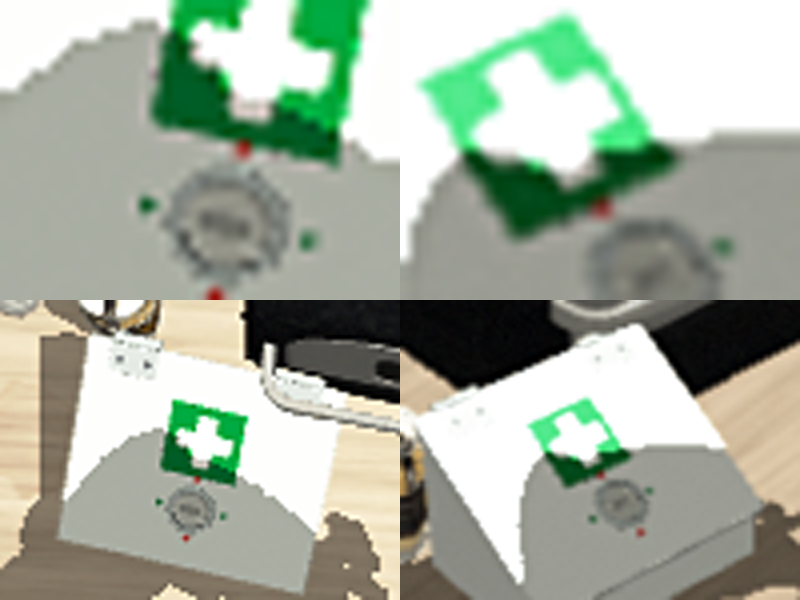

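The lid is shut: the front seam is closed, and the lock dots are at top ~(202.4,211.8) and scene ~(239.9,255.6). I'll triangulate the lock while moving in on the key.

```bash
python3 - <<'E'
from h import *
print(two((239.85,255.6),(202.4,211.8)))
D=dict(rh=([234.75,248.25],[203.85,204.45]),rl=([244.9,262.9],[201.05,219.15]),gl=([232.9,259.1],[194.35,209.95]),gr=([246.85,252.15],[210.35,213.65]))
D={k:two(*v)[0] for k,v in D.items()}
u=D['rh']-D['rl'];w=D['gl']-D['gr'];print(u,w,'yaw',np.arctan2(u[1],u[0]),np.arctan2(w[1],w[0])-np.pi/2,'slope',np.arctan2(u[2],np.hypot(*u[:2])))
E
```

```text
(array([0.47891484, 0.06631749, 0.07321755]), np.float64(0.0018829812470335992))
[ 0.04152004 -0.00793485  0.02504218] [0.0092543  0.04722696 0.00047035] yaw -0.1888320576042966 -0.19350187615635894 slope 0.5348225150335711
```

Emit:
servo_tool --pt "-0.78 0.38 0.34 -0.13 0.32 0.07 0.3" --pt "-0.8 0.38 0.31 -0.13 0.32 0.07 0.3" --pt "-0.8 0.38 0.27 -0.13 0.32 0.08 0.3" --pt "-0.81 0.38 0.25 -0.14 0.33 0.07 0.3" --pt "-0.82 0.4 0.21 -0.13 0.32 0.07 0.3" --pt "-0.83 0.39 0.18 -0.13 0.32 0.07 0.3" --pt "-0.83 0.4 0.15 -0.13 0.32 0.07 0.3" --pt "-0.83 0.41 0.12 -0.13 0.32 0.08 0.3" --pt "-0.83 0.41 0.08 -0.13 0.32 0.07 0.3" --pt "0 0 0 0 0 0 0.3"

```text
t: 11.32
ee_pos: [0.3923, -0.3539, 0.2938]
eef_rot: [-2.455, -1.629, -0.681]
ft_force: [0.1, -0.2, -0.0]
grip_width: 0.0301
grasp_force: 0.0
```

Emit:
servo_tool --pt "0 0 0.6 0 0 0 0.3" --pt "0 0 0.6 0 0 0 0.3" --pt "0 0 0.6 0 0 0 0.3" --pt "0 0 0.4 0 0 0 0.3" --pt "0 0 0 0 0 0 0.3"

```text
t: 11.95
ee_pos: [0.4093, -0.3341, 0.2458]
eef_rot: [-2.455, -1.631, -0.681]
ft_force: [0.0, -0.0, -0.5]
grip_width: 0.0299
grasp_force: 0.0
```

```bash
python3 - <<'E'
from h import *
s=manip.state();print(s['joint_positions'].round(2))
plan(Td,Fd,5,.3)
E
```

```text
[-0.93  0.12 -0.17  1.38  0.46  1.01]
[[-0.01,0,0.35,-0,-0,0,0.3],[-0.01,0.01,0.35,-0.01,-0,0,0.3],[-0.01,0,0.35,0,-0,0,0.3],[-0,0,0.35,-0,-0,0.01,0.3],[-0.01,0.01,0.35,-0.01,-0,-0,0.3]]
max 0.35 end [ 0.4226 -0.3205  0.2064] [-2.4585 -1.6292 -0.6836]
```

Emit:
servo_tool --pt "0 0 0.35 0 0 0 0.3" --pt "0 0 0.35 0 0 0 0.3" --pt "0 0 0.35 0 0 0 0.3" --pt "0 0 0.35 0 0 0 0.3" --pt "-0.04 0.02 0.33 -0.02 0 0.01 0.3" --pt "0 0 0 0 0 0 0.3"

```text
t: 12.7
ee_pos: [0.4224, -0.3212, 0.2069]
eef_rot: [-2.459, -1.629, -0.684]
ft_force: [-0.8, -0.2, -0.7]
grip_width: 0.0299
grasp_force: 0.0
```

```bash
python3 - <<'E'
from h import *
s=cv2.resize(manip.snapshot('scene')[130:250,260:420],None,fx=3,fy=3,interpolation=2);t=cv2.resize(manip.snapshot('top')[170:270,270:390],None,fx=3.6,fy=3.6,interpolation=2)
t=t[:360,:320]
cv2.imwrite('pics/g1.png',np.hstack([s,t]))
E
```

```text
(no output)
```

View pics/g1.png

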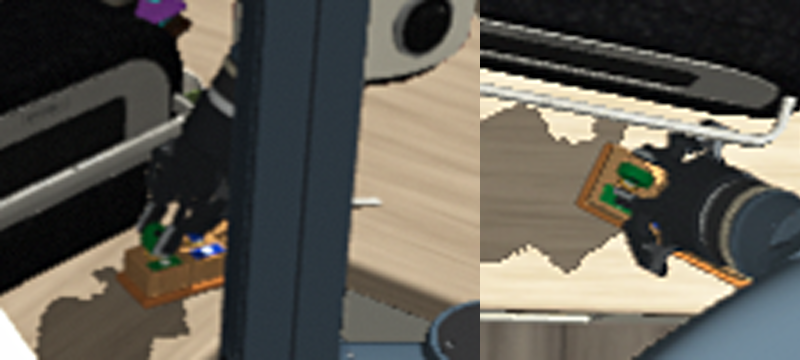

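The open fingers straddle the green bow (scene crop ~(155,237)), and the gripper body clears the handle with no contact force. Now I'll close and watch the force.

Emit:
servo_tool --pt "0 0 0 0 0 0 0.6" --pt "0 0 0 0 0 0 0.8" --pt "0 0 0 0 0 0 1" --pt "0 0 0 0 0 0 1" --pt "0 0 0 0 0 0 1" --grip_force 30

```text
t: 13.42
ee_pos: [0.4215, -0.3212, 0.2083]
eef_rot: [-2.46, -1.626, -0.681]
ft_force: [-5.1, 1.4, 5.0]
grip_width: 0.0099
grasp_force: 28.9
```

Emit:
servo_tool --pt "0.09 0 -0.18 0 0 0 1" --pt "0.09 0 -0.18 0 0 0 1" --pt "0.09 0 -0.18 0 0 0 1" --grip_force 60

```text
t: 13.8
ee_pos: [0.4202, -0.3201, 0.2225]
eef_rot: [-2.46, -1.628, -0.683]
ft_force: [-2.9, 0.7, -2.6]
grip_width: 0.0089
grasp_force: 58.5
```

Emit:
servo_tool --pt "0.17 0 -0.36 0 0 0 1" --pt "0.17 0 -0.36 0 0 0 1" --pt "0.17 0 -0.36 0 0 0 1" --pt "0.17 0 -0.36 0 0 0 1" --pt "0.17 0 -0.36 0 0 0 1"

```text
t: 14.42
ee_pos: [0.4136, -0.3175, 0.273]
eef_rot: [-2.461, -1.63, -0.685]
ft_force: [0.0, -0.2, -0.8]
grip_width: 0.0088
grasp_force: 58.7
```

The key is held flat (width ≈ 9–10 mm, no residual force). Next I'll set up the key-in-tool geometry and plan the transfer to the lock.

```bash
cat >> h.py <<'E'
Tg=np.array([.4215,-.3212,.2083]);Fg=R.from_rotvec([-2.46,-1.626,-.681])
kz=Fg.inv().apply([0,0,1]);kz[1]=0;kz/=np.linalg.norm(kz)
bt=Fg.inv().apply(bowc-Tg);bt[1]=0
kR=R.from_matrix(np.c_[np.cross([0,1,0],kz),[0,1,0],kz]); ko=bt-.019*kz   # key frame in tool
ex=np.array([np.cos(-.192),np.sin(-.192),0]);left=np.array([-ex[1],ex[0],0]);nrm=-.5*ex+np.array([0,0,np.sqrt(.75)])
kw=np.array([.4789,.0663,.0732])+.004*nrm
def tool_for_key(p,yk_rot=0.,xk=left,zk=nrm):
    K=frame(xk,zk)*R.from_rotvec([0,0,-yk_rot])   # clockwise seen from outside
    F=K*kR.inv(); return np.array(p)-F.apply(ko),F
E
python3 - <<'E'
from h import *
print('kz',kz,'bow in tool',bt,'ko',ko)
P,F=tool_for_key(kw+.06*nrm); print('pre',P,F.as_rotvec()); P2,F2=tool_for_key(kw,1.571);print('turned',P2,F2.apply([0,0,1]))
a=plan([.37,-.24,.35],down(1.137),7,1)
b=plan([.36,.03,.36],np.array([0,0,-3.39]),23,1,a)
c=plan(P,F,8,1,b)
E
```

```text
kz [ 0.43105638  0.         -0.902325  ] bow in tool [0.00017197 0.         0.16520999] ko [-0.0080181   0.          0.18235417]
pre [0.37865106 0.15849386 0.27411701] [ 1.73921691 -2.39162181  1.03572075]
turned [0.45515049 0.07090197 0.25784048] [ 0.07644283 -0.01477064 -0.99696455]
[[0.48,-0.34,-0.32,0.14,-0.42,0.03,1],[0.46,-0.35,-0.35,0.15,-0.43,0.03,1],[0.44,-0.36,-0.36,0.14,-0.42,0.03,1],[0.41,-0.37,-0.38,0.14,-0.42,0.03,1],[0.38,-0.38,-0.41,0.15,-0.43,0.03,1],[0.35,-0.39,-0.41,0.14,-0.42,0.04,1],[0.33,-0.4,-0.43,0.14,-0.42,0.03,1]]
max 0.48 end [ 0.3701 -0.2401  0.35  ] [2.6476e+00 1.6902e+00 9.0000e-04]
[[0.42,-0.21,-0.02,0,0,-0.98,1],[0.44,-0.15,-0.02,0,0,-0.99,1],[0.47,-0.09,-0.01,0,0,-0.98,1],[0.47,-0.01,-0.02,0,-0,-0.98,1],[0.46,0.06,-0.02,0,0,-0.98,1],[0.46,0.12,-0.02,0,0,-0.99,1],[0.43,0.19,-0.01,-0,0,-0.98,1],[0.4,0.25,-0.02,0,0,-0.98,1],[0.35,0.3,-0.02,0,0,-0.98,1],[0.31,0.36,-0.02,0,0,-0.99,1],[0.26,0.39,-0.01,-0,0,-0.98,1],[0.19,0.43,-0.02,-0,0,-0.98,1]]
[[0.13,0.45,-0.02,-0,0,-0.98,1],[0.05,0.47,-0.02,-0,0,-0.99,1],[-0.01,0.47,-0.01,-0,0,-0.98,1],[-0.07,0.46,-0.02,-0,0,-0.98,1],[-0.15,0.45,-0.02,-0,0,-0.98,1],[-0.21,0.42,-0.02,-0,-0,-0.99,1],[-0.27,0.39,-0.01,-0,0,-0.98,1],[-0.32,0.34,-0.02,-0,0,-0.98,1],[-0.37,0.29,-0.02,-0,-0,-0.98,1],[-0.41,0.23,-0.02,-0,-0,-0.99,1],[-0.44,0.17,-0.01,-0,-0,-0.98,1]]
max 0.99 end [0.36   0.03   0.3599] [-2.0052e+00  2.4177e+00 -9.0000e-04]
[[-0.65,0.03,0.43,0.43,0.36,0.1,1],[-0.67,0.06,0.39,0.42,0.37,0.1,1],[-0.69,0.1,0.35,0.43,0.36,0.11,1],[-0.7,0.13,0.3,0.43,0.37,0.1,1],[-0.72,0.16,0.25,0.43,0.36,0.1,1],[-0.73,0.18,0.21,0.42,0.36,0.1,1],[-0.73,0.21,0.15,0.43,0.37,0.1,1],[-0.74,0.22,0.1,0.43,0.36,0.1,1]]
max 0.74 end [0.3787 0.1584 0.2741] [ 1.7405 -2.3911  1.0356]
```

Emit:
servo_tool --pt "0.48 -0.34 -0.32 0.14 -0.42 0.03 1" --pt "0.46 -0.35 -0.35 0.15 -0.43 0.03 1" --pt "0.44 -0.36 -0.36 0.14 -0.42 0.03 1" --pt "0.41 -0.37 -0.38 0.14 -0.42 0.03 1" --pt "0.38 -0.38 -0.41 0.15 -0.43 0.03 1" --pt "0.35 -0.39 -0.41 0.14 -0.42 0.04 1" --pt "0.33 -0.4 -0.43 0.14 -0.42 0.03 1"

```text
t: 15.3
ee_pos: [0.3698, -0.2396, 0.3499]
eef_rot: [2.648, 1.69, -0.002]
ft_force: [0.6, 0.8, -0.7]
grip_width: 0.0088
grasp_force: 58.7
```

Emit:
servo_tool --pt "0.42 -0.21 -0.02 0 0 -0.98 1" --pt "0.44 -0.15 -0.02 0 0 -0.99 1" --pt "0.47 -0.09 -0.01 0 0 -0.98 1" --pt "0.47 -0.01 -0.02 0 0 -0.98 1" --pt "0.46 0.06 -0.02 0 0 -0.98 1" --pt "0.46 0.12 -0.02 0 0 -0.99 1" --pt "0.43 0.19 -0.01 0 0 -0.98 1" --pt "0.4 0.25 -0.02 0 0 -0.98 1" --pt "0.35 0.3 -0.02 0 0 -0.98 1" --pt "0.31 0.36 -0.02 0 0 -0.99 1" --pt "0.26 0.39 -0.01 0 0 -0.98 1" --pt "0.19 0.43 -0.02 0 0 -0.98 1"

```text
t: 16.8
ee_pos: [0.3646, -0.0987, 0.3548]
eef_rot: [0.363, 3.12, 0.001]
ft_force: [-0.1, -0.1, -0.4]
grip_width: 0.0086
grasp_force: 58.7
```

Emit:
servo_tool --pt "0.13 0.45 -0.02 0 0 -0.98 1" --pt "0.05 0.47 -0.02 0 0 -0.99 1" --pt "-0.01 0.47 -0.01 0 0 -0.98 1" --pt "-0.07 0.46 -0.02 0 0 -0.98 1" --pt "-0.15 0.45 -0.02 0 0 -0.98 1" --pt "-0.21 0.42 -0.02 0 0 -0.99 1" --pt "-0.27 0.39 -0.01 0 0 -0.98 1" --pt "-0.32 0.34 -0.02 0 0 -0.98 1" --pt "-0.37 0.29 -0.02 0 0 -0.98 1" --pt "-0.41 0.23 -0.02 0 0 -0.99 1" --pt "-0.44 0.17 -0.01 0 0 -0.98 1"

```text
t: 18.18
ee_pos: [0.3599, 0.0305, 0.3596]
eef_rot: [-2.011, 2.413, 0.001]
ft_force: [0.2, -0.5, -0.7]
grip_width: 0.0089
grasp_force: 58.7
```

Emit:
servo_tool --pt "-0.65 0.03 0.43 0.43 0.36 0.1 1" --pt "-0.67 0.06 0.39 0.42 0.37 0.1 1" --pt "-0.69 0.1 0.35 0.43 0.36 0.11 1" --pt "-0.7 0.13 0.3 0.43 0.37 0.1 1" --pt "-0.72 0.16 0.25 0.43 0.36 0.1 1" --pt "-0.73 0.18 0.21 0.42 0.36 0.1 1" --pt "-0.73 0.21 0.15 0.43 0.37 0.1 1" --pt "-0.74 0.22 0.1 0.43 0.36 0.1 1" --pt "0 0 0 0 0 0 1"

```text
t: 19.3
ee_pos: [0.378, 0.1592, 0.2721]
eef_rot: [1.745, -2.387, 1.031]
ft_force: [-0.5, -0.4, -0.3]
grip_width: 0.0086
grasp_force: 58.7
```

```bash
python3 - <<'E'
from h import *
print(manip.state()['joint_positions'].round(2))
cv2.imwrite('pics/s2.png',manip.snapshot('scene'));cv2.imwrite('pics/t2.png',manip.snapshot('top'))
im={n:cv2.imread(f'pics/{n}2.png') for n in 'st'}
f=lambda im,x,y,w,h,k:cv2.resize(im[y:y+h,x:x+w],None,fx=k,fy=k,interpolation=2)
cv2.imwrite('pics/z2.png',np.hstack([f(im['s'],200,200,80,85,5),f(im['t'],160,170,80,85,5)]))
st=manip.state();F=R.from_rotvec(st['eef_rot']);
for nm,p in(('bow',bt),('org',ko),('tip',ko-.022*kz)):
    w=st['ee_pos']+F.apply(p);print(nm,w,proj('scene',w),proj('top',w))
E
```

```text
[ 0.45 -0.3  -0.54  1.2  -0.66 -0.86]
bow [0.43802048 0.07441051 0.14444302] [[248.34245745 241.09135534]] [[197.13405693 223.2571793 ]]
org [0.4473187  0.07263276 0.12796932] [[246.16690937 244.57945399]] [[198.45410741 220.67367425]]
tip [0.45808506 0.07057432 0.10889451] [[243.70492509 248.52674452]] [[199.93912922 217.7665981 ]]
```

View pics/z2.png

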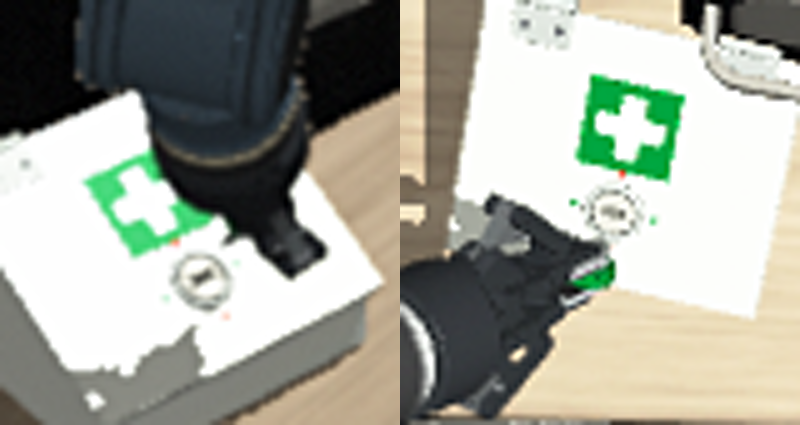

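The top view shows the key's green bow at about (198.6,224), just below the lock at (202,211.8); the scene view is blocked by the wrist. I'll check the bow's visible right edge against its predicted outline.

```bash
python3 - <<'E'
from h import *
t=cv2.imread('pics/t2.png')
x0,y0=185,212
m=cv2.inRange(cv2.cvtColor(t,cv2.COLOR_BGR2HSV)[y0:y0+22,x0:x0+22],(40,60,25),(85,255,255)); ys,xs=np.nonzero(m)
print('mask right',xs.max()+x0,'bot',ys.max()+y0,'top',ys.min()+y0,len(xs))
for r in range(22):
    c=np.nonzero(m[r])[0]
    if len(c):print(r+y0,c.min()+x0,c.max()+x0)
st=manip.state();F=R.from_rotvec(st['eef_rot']);kx=kR.apply([1,0,0])
a=np.linspace(0,2*np.pi,60)
P=np.array([bt+.016*(np.cos(q)*kx+np.sin(q)*kz)+s*np.array([0,.005,0]) for q in a for s in(-1,1)])
uv=proj('top',st['ee_pos']+F.apply(P));print('pred min',uv.min(0),'max',uv.max(0))
h=cv2.convexHull(uv.astype(np.float32))[:,0]
for y in range(int(uv[:,1].min())+1,int(uv[:,1].max())+1):
    X=[]
    for p,q in zip(h,np.roll(h,-1,0)):
        if (p[1]-y)*(q[1]-y)<0:X.append(p[0]+(q[0]-p[0])*(y-p[1])/(q[1]-p[1]))
    print(y,np.round(X,1))
g=t[212:226,192:208].min(2);print(g)
E
```

```text
mask right 202 bot 227 top 222 33
222 202 202
223 200 202
224 198 202
225 196 202
226 193 202
227 195 201
pred min [191.11131796 219.16364537] max [203.13362977 227.41593476]
220 [192.2 200.3]
221 [191.6 202.2]
222 [191.5 203. ]
223 [203.  191.3]
224 [202.9 191.1]
225 [202.7 191.5]
226 [202.5 192.7]
227 [201.3 195.3]
[[252 252 253 255 221 234 174 242 166 139 140 142  95 229 230 192]
 [252 252 252 253 255 215  96 246 231 226 169 165 123 234 239 205]
 [255 253 252 253 255 174 184 230 238 236 236 239 249 234 142 224]
 [255 255 255 254 255 230 205 142 218 236 236 237 243 249 174 220]
 [104 143 255 255 255 255 249 226 177 210 186 198 120 144 242 223]
 [ 45  48 122 110 241 255 224 179 175 232 222 222 230 238 255 253]
 [ 49  48  40  36  74  83  91 110 112 173 227 227 254 253 252 252]
 [ 53  52  39  36  34  30  41  39  95 136 224 254 253 252 252 251]
 [ 52  44  33  44  43  48  47  38 115 168 255 255 252 251 251 251]
 [ 52  44  49  48  46  39  91 116 158 121 232 255 253 251 251 251]
 [ 41  41  47  42  91 145 174 191 211 149  44 255 254 252 251 251]
 [ 50  48  69 146 174 207 213 129 117  29   0 237 255 252 251 251]
 [ 52  49 111 211 214 128  70  22   5   0   0 232 255 252 251 251]
 [ 50  31 175 132  61   0   0   0   0   0   0 255 255 252 252 251]]
```

The prediction matches the image within 0.5 px. Moving to just above the mouth.

```bash
python3 - <<'E'
from h import *
P,F=tool_for_key(kw+.028*nrm); plan(P,F,4,1)
E
```

```text
[[-0.14,-0,0.29,0,0,0,1],[-0.13,-0.01,0.28,0,0.01,0.01,1],[-0.14,0,0.29,0.01,-0,-0,1],[-0.14,-0,0.28,-0,0,0,1]]
max 0.29 end [0.3944 0.1555 0.2464] [ 1.7394 -2.3915  1.0357]
```

Emit:
servo_tool --pt "-0.14 0 0.29 0 0 0 1" --pt "-0.13 0 0.28 0 0.01 0.01 1" --pt "-0.14 0 0.29 0.01 0 0 1" --pt "-0.14 0 0.28 0 0 0 1" --pt "0 0 0 0 0 0 1"

```text
t: 20.02
ee_pos: [0.3942, 0.1552, 0.245]
eef_rot: [1.737, -2.391, 1.036]
ft_force: [-0.1, -0.3, 0.2]
grip_width: 0.009
grasp_force: 58.7
```

```bash
cat >> h.py <<'E'
def err(Ph,Fh):
    "current key pose vs keyway: offset along lid x(up slope), y(left), z(out), mm; and tool-frame correction to given pose"
    st=manip.state();F=R.from_rotvec(st['eef_rot']);o=st['ee_pos']+F.apply(ko)-kw
    up=np.cross(left,nrm)
    print('key rel keyway mm',(np.array([o@up,o@left,o@nrm])*1e3).round(2),'f lid',np.round([st['ft_force']@v for v in(up,left,nrm)],1),'corr',(F.inv().apply(Ph-st['ee_pos'])/.025).round(3),((F.inv()*Fh).as_rotvec()/.15).round(3))
E
python3 - <<'E'
from h import *
P,F=tool_for_key(kw+.028*nrm); err(P,F); P,F=tool_for_key(kw+.018*nrm); plan(P,F,4,1)
E
```

```text
key rel keyway mm [-0.86 -0.53 27.01] f lid [ 0.  -0.3  0.2] corr [ 0.011 -0.032 -0.044] [ 0.002 -0.012 -0.   ]
[[-0.04,-0.01,0.08,0,-0,-0,1],[-0.04,-0.01,0.08,0,-0.01,-0,1],[-0.04,-0,0.08,0,0,-0,1],[-0.04,-0.01,0.08,0,-0,-0,1]]
max 0.08 end [0.3992 0.1544 0.2377] [ 1.7388 -2.3916  1.0354]
```

Emit:
servo_tool --pt "-0.04 -0.04 0.09 0 0 0 1" --pt "-0.04 -0.01 0.09 0 -0.01 0 1" --pt "-0.04 0 0.09 0 0 0 1" --pt "-0.04 0 0.09 0 0 0 1" --pt "0 0 0 0 0 0 1"

```text
t: 20.65
ee_pos: [0.4001, 0.1541, 0.2379]
eef_rot: [1.739, -2.392, 1.036]
ft_force: [0.3, -0.2, -1.0]
grip_width: 0.0085
grasp_force: 58.7
```

```bash
python3 - <<'E'
from h import *
P,F=tool_for_key(kw+.018*nrm); err(P,F)
E
```

```text
key rel keyway mm [ 0.96 -0.11 17.63] f lid [-0.2 -0.1 -1.1] corr [-0.002  0.033 -0.015] [-0.005  0.004 -0.003]
```

Emit:
servo_tool --pt "-0.04 0.03 0.09 0 0 0 1" --pt "-0.04 0 0.09 0 0 0 1" --pt "0 0 0 0 0 0 1"

```text
t: 21.02
ee_pos: [0.4021, 0.154, 0.2335]
eef_rot: [1.74, -2.394, 1.036]
ft_force: [0.2, 0.8, -0.1]
grip_width: 0.0086
grasp_force: 58.8
```

```bash
python3 - <<'E'
from h import *
P,F=tool_for_key(kw+.013*nrm); err(P,F)
E
```

```text
key rel keyway mm [ 0.58  0.36 12.7 ] f lid [-0.1  0.8 -0.1] corr [ 0.004  0.015 -0.005] [-0.007  0.013 -0.007]
```

Tip is 9 mm in with no contact force, so it is in the keyway. Continuing.

Emit:
servo_tool --pt "-0.04 0.01 0.09 0 0.01 0 1" --pt "-0.04 0.01 0.09 0 0 0 1" --pt "-0.04 0 0.09 0 0 0 1" --pt "0 0 0 0 0 0 1"

```text
t: 21.52
ee_pos: [0.4055, 0.1533, 0.227]
eef_rot: [1.739, -2.394, 1.037]
ft_force: [2.0, 5.9, -0.0]
grip_width: 0.0086
grasp_force: 59.2
```

```bash
python3 - <<'E'
from h import *
P,F=tool_for_key(kw+.005*nrm); err(P,F)
E
```

```text
key rel keyway mm [0.41 0.22 5.46] f lid [ 0.7  6.1 -0.4] corr [-0.008  0.005  0.02 ] [-0.01   0.008 -0.011]
```

Emit:
servo_tool --pt "-0.08 0 0.07 0 0 0 1" --pt "-0.04 0 0.09 0 0 0 1" --pt "0 0 0 0 0 0 1"

```text
t: 21.9
ee_pos: [0.4077, 0.1533, 0.2222]
eef_rot: [1.738, -2.392, 1.037]
ft_force: [1.9, 3.6, -0.8]
grip_width: 0.0088
grasp_force: 58.9
```

```bash
python3 - <<'E'
from h import *
P,F=tool_for_key(kw); err(P,F)
E
```

```text
key rel keyway mm [-0.25  0.33  0.33] f lid [ 0.6  3.9 -1.3] corr [ 0.011 -0.015  0.018] [-0.005 -0.005 -0.005]
```

Emit:
servo_tool --pt "-0.05 0 0.03 0 0 0 1" --pt "-0.02 0 0.04 0 0 0 1" --pt "0 0 0 0 0 0 1"

```text
t: 22.28
ee_pos: [0.4087, 0.1536, 0.2202]
eef_rot: [1.737, -2.39, 1.038]
ft_force: [0.3, 0.9, 0.3]
grip_width: 0.009
grasp_force: 59.0
```

```bash
python3 - <<'E'
from h import *
P,F=tool_for_key(kw); err(P,F)
E
```

```text
key rel keyway mm [-0.53  0.5  -1.73] f lid [0.3 1.  0.2] corr [ 0.065 -0.024 -0.053] [-0.003 -0.015 -0.   ]
```

Emit:
servo_tool --pt "-0.02 0.01 0.04 0 0 0 1" --pt "-0.02 0 0.04 0 0 0 1" --pt "0 0 0 0 0 0 1"

```text
t: 22.65
ee_pos: [0.4092, 0.1536, 0.2198]
eef_rot: [1.738, -2.388, 1.039]
ft_force: [-10.4, 3.4, 11.2]
grip_width: 0.0087
grasp_force: 61.2
```

```bash
python3 - <<'E'
from h import *
P,F=tool_for_key(kw); err(P,F)
E
```

```text
key rel keyway mm [-0.23  0.48 -2.27] f lid [-3.8  1.3 15.1] corr [ 0.08  -0.017 -0.072] [-0.008 -0.021  0.01 ]
```

Key is home: 15 N axial force. Turning clockwise about the key axis is a constant twist in the tool frame.

```bash
python3 - <<'E'
from h import *
st=manip.state();F=R.from_rotvec(st['eef_rot']);k=F.inv().apply(kw-st['ee_pos']);print('ko new',k,ko, 'nrm in tool',F.inv().apply(nrm),kz)
a=-F.inv().apply(nrm)
for d in(.12,.06):
    w=R.from_rotvec(d*a);print(d,((k-w.apply(k))/.025).round(3),(d*a/.15).round(3))
print(st['moment'])
E
```

```text
ko new [-0.00659985 -0.0002264   0.18052279] [-0.0080181   0.          0.18235417] nrm in tool [ 4.33916748e-01 -4.40196602e-04 -9.00952864e-01] [ 0.43105638  0.         -0.902325  ]
0.12 [ 0.017 -0.347  0.009] [-0.347  0.     0.721]
0.06 [ 0.004 -0.174  0.002] [-0.174  0.     0.36 ]
[-0.0239742   1.37569514 -0.84022676]
```

Emit:
servo_tool --pt "0.02 -0.35 0.01 -0.35 0 0.72 1" --pt "0.01 -0.34 0.01 -0.34 0 0.72 1" --pt "0.02 -0.35 0.01 -0.35 0 0.72 1" --pt "0.02 -0.35 0.01 -0.35 0 0.72 1"

```text
t: 23.15
ee_pos: [0.4368, 0.14, 0.2371]
eef_rot: [-1.167, 2.794, -0.762]
ft_force: [-6.7, 1.6, 8.6]
grip_width: 0.009
grasp_force: 60.6
```

```bash
cat >> h.py <<'E'
def rot():
    st=manip.state();F=R.from_rotvec(st['eef_rot']);k=np.array([-.0066,-.0002,.1805]);o=st['ee_pos']+F.apply(k)-kw;up=np.cross(left,nrm)
    y=F.apply([0,1,0]); M=st['moment']-0; r=kw-st['ee_pos']
    print('angle',np.arctan2(-(y@left)*-1,-(y@up)).round(3),'pivot mm',(1e3*np.array([o@up,o@left,o@nrm])).round(2),'tilt',np.arccos(F.apply([.434,0,-.901])@nrm).round(3),'f lid',np.round([st['ft_force']@v for v in(up,left,nrm)],1),'Mz',np.round((M-np.cross(r,st['ft_force']))@nrm,2),np.round(M@nrm,2),'q',st['joint_positions'].round(2))
E
python3 -c "
from h import *
rot()"
```

```text
angle 0.482 pivot mm [0.78 0.19 0.08] tilt nan f lid [-1.7  0.3 10.9] Mz -0.17 -0.29 q [ 0.31 -0.11 -0.43  1.19 -0.49 -0.5 ]h.py:62: RuntimeWarning: invalid value encountered in arccos
  print('angle',np.arctan2(-(y@left)*-1,-(y@up)).round(3),'pivot mm',(1e3*np.array([o@up,o@left,o@nrm])).round(2),'tilt',np.arccos(F.apply([.434,0,-.901])@nrm).round(3),'f lid',np.round([st['ft_force']@v for v in(up,left,nrm)],1),'Mz',np.round((M-np.cross(r,st['ft_force']))@nrm,2),np.round(M@nrm,2),'q',st['joint_positions'].round(2))
```

Emit:
servo_tool --pt "0.02 -0.35 0.01 -0.35 0 0.72 1" --pt "0.01 -0.34 0.01 -0.34 0 0.72 1" --pt "0.02 -0.35 0.01 -0.35 0 0.72 1" --pt "0.02 -0.35 0.01 -0.35 0 0.72 1" --pt "0.02 -0.35 0.01 -0.35 0 0.72 1" --pt "0.01 -0.34 0.01 -0.34 0 0.72 1" --pt "0.02 -0.35 0.01 -0.35 0 0.72 1" --pt "0.02 -0.35 0.01 -0.35 0 0.72 1"

```text
t: 24.15
ee_pos: [0.4589, 0.0796, 0.2562]
eef_rot: [0.119, 3.069, -0.1]
ft_force: [-6.1, 0.4, 11.5]
grip_width: 0.009
grasp_force: 60.5
```

```bash
python3 -W ignore -c "
from h import *
rot()"
```

```text
angle 1.443 pivot mm [0.64 0.22 0.07] tilt nan f lid [ 0.5 -0.7 12.9] Mz 0.05 0.11 q [ 0.05 -0.13 -0.37  1.27 -0.07  0.12]
```

Emit:
servo_tool --pt "0 -0.17 0 -0.17 0 0.36 1" --pt "0 -0.17 0 -0.17 0 0.36 1" --pt "0 -0.17 0 -0.17 0 0.36 1" --pt "0 0 0 0 0 0 1"

```text
t: 24.65
ee_pos: [0.4571, 0.0671, 0.2565]
eef_rot: [0.358, 3.044, 0.026]
ft_force: [-6.9, 1.4, 11.5]
grip_width: 0.0085
grasp_force: 60.7
```

```bash
python3 -W ignore -c "
from h import *
rot()"
```

```text
angle 1.619 pivot mm [0.64 0.24 0.05] tilt nan f lid [-0.3  0.1 13.4] Mz 0.05 0.05 q [-0.   -0.15 -0.39  1.26  0.01  0.23]
```

Emit:
servo_tool --pt "0 -0.17 0 -0.17 0 0.36 1" --pt "0 -0.17 0 -0.17 0 0.36 1" --pt "0 0 0 0 0 0 1"

```text
t: 25.02
ee_pos: [0.4548, 0.059, 0.256]
eef_rot: [0.518, 3.014, 0.11]
ft_force: [-7.5, 0.8, 12.0]
grip_width: 0.0089
grasp_force: 60.7
```

```bash
python3 -W ignore -c "
from h import *
rot()"
```

```text
angle 1.739 pivot mm [0.62 0.27 0.06] tilt nan f lid [-0.5 -0.7 14.1] Mz 0.07 0.12 q [-0.04 -0.17 -0.41  1.24  0.06  0.31]
```

Emit:
servo_tool --pt "0 -0.17 0 -0.17 0 0.36 1" --pt "0 -0.17 0 -0.17 0 0.36 1" --pt "0 0 0 0 0 0 1"

```text
t: 25.4
ee_pos: [0.4517, 0.0512, 0.2551]
eef_rot: [0.675, 2.974, 0.193]
ft_force: [-7.8, 2.1, 12.0]
grip_width: 0.0087
grasp_force: 60.8
```

```bash
python3 -W ignore -c "
from h import *
rot()"
```

```text
angle 1.858 pivot mm [0.73 0.26 0.04] tilt nan f lid [-0.9  0.6 14.4] Mz 0.28 0.26 q [-0.07 -0.19 -0.43  1.23  0.11  0.38]
```

A torque of 0.28 N·m shows the stop is reached. Next: back off slightly within the play and pull the key out.

Emit:
servo_tool --pt "0 0.17 0 0.17 0 -0.36 1" --pt "0 0.17 0 0.17 0 -0.36 1" --pt "0 0.12 0 0.12 0 -0.24 1" --pt "0.05 0 -0.1 0 0 0 1" --pt "0.05 0 -0.1 0 0 0 1"

```text
t: 26.02
ee_pos: [0.4539, 0.0622, 0.259]
eef_rot: [0.464, 3.025, 0.079]
ft_force: [-0.8, -1.1, 0.4]
grip_width: 0.0084
grasp_force: 59.0
```

```bash
python3 -W ignore -c "
from h import *
rot()"
```

```text
angle 1.698 pivot mm [0.52 0.1  3.33] tilt nan f lid [-0.3 -1.2  0.6] Mz -0.05 0.04 q [-0.02 -0.17 -0.4   1.25  0.04  0.28]
```

Emit:
servo_tool --pt "0.09 0 -0.18 0 0 0 1" --pt "0.09 0 -0.18 0 0 0 1" --pt "0.09 0 -0.18 0 0 0 1" --pt "0.09 0 -0.18 0 0 0 1"

```text
t: 26.52
ee_pos: [0.4438, 0.0644, 0.2771]
eef_rot: [0.463, 3.025, 0.08]
ft_force: [-0.9, 0.2, 0.2]
grip_width: 0.0085
grasp_force: 59.0
```

Emit:
servo_tool --pt "0.17 0 -0.36 0 0 0 1" --pt "0.17 0 -0.36 0 0 0 1" --pt "0.17 0 -0.36 0 0 0 1" --pt "0.17 0 -0.36 0 0 0 1"

```text
t: 27.02
ee_pos: [0.4244, 0.0682, 0.3122]
eef_rot: [0.463, 3.024, 0.08]
ft_force: [-0.8, 0.8, 0.5]
grip_width: 0.0088
grasp_force: 59.0
```

```bash
python3 -W ignore - <<'E'
from h import *
rot()
k=np.array([-.0066,-.0002,.1805])
# slot in robot terms: key origin at grasp time by corrected ko
print('key origin at grasp',Tg+Fg.apply(k), 'old',Tg+Fg.apply(ko), 'kz world at grasp',Fg.apply([.434,0,-.901]))
E
```

```text
angle 1.698 pivot mm [ 1.17  0.52 64.34] tilt nan f lid [-0.5  0.6  0.9] Mz 0.05 0.01 q [-0.01 -0.27 -0.37  1.37  0.04  0.3 ]
key origin at grasp [ 0.47385    -0.26633264  0.04437044] old [ 0.47413184 -0.26699404  0.04214063] kz world at grasp [-0.13240134  0.06529763  0.98912239]
```

The key is out and the lock was left at its stop. Planning the return to the green slot with the same lean.

```bash
cat >> h.py <<'E'
def back(h,al=.13,off=-.0012):
    global kR,ko
    z=np.array([.434,0,-.901]);z/=np.linalg.norm(z);kR=R.from_matrix(np.c_[np.cross([0,1,0],z),[0,1,0],z]);ko=np.array([-.0066,-.0002,.1805])
    zk=np.array([0,0,1])-np.tan(al)*ed;zk/=np.linalg.norm(zk)
    return tool_for_key(np.array([.4725,-.266,.042])+off*ed+h*zk,0,-er,zk)
def kerr(h,**a):
    P,F=back(h,**a);st=manip.state();Fs=R.from_rotvec(st['eef_rot']);o=st['ee_pos']+Fs.apply(ko)-[.4725,-.266,.042]
    print('key rel slot mm dock x,y,z',(1e3*np.array([o@ed,o@er,o[2]])).round(2),'f',np.round([st['ft_force']@ed,st['ft_force']@er,st['ft_force'][2]],1),'corr',(Fs.inv().apply(P-st['ee_pos'])/.025).round(3),((Fs.inv()*F).as_rotvec()/.15).round(3))
E
python3 - <<'E'
from h import *
P,F=back(.05);print(P,F.as_rotvec(),'tool z',F.apply([0,0,1]),Fg.apply([0,0,1]))
a=plan([.37,-.20,.36],down(1.137),14,1)
b=plan([.385,-.31,.33],F,6,1,a)
c=plan(P,F,4,1,b)
E
```

```text
[ 0.41580907 -0.31950653  0.25568958] [-2.44911276 -1.61600639 -0.667266  ] tool z [ 0.28844772  0.3446223  -0.89332714] [ 0.3028559   0.33439678 -0.89244445]
[[-0.09,-0.77,-0.18,0.05,-0,0.81,1],[-0.19,-0.75,-0.17,0.05,-0,0.81,1],[-0.27,-0.73,-0.17,0.06,-0,0.81,1],[-0.36,-0.68,-0.16,0.05,-0,0.81,1],[-0.44,-0.64,-0.16,0.05,-0,0.81,1],[-0.52,-0.59,-0.15,0.05,-0,0.8,1],[-0.58,-0.52,-0.15,0.05,-0,0.81,1],[-0.64,-0.44,-0.15,0.05,-0,0.81,1],[-0.69,-0.37,-0.14,0.06,-0,0.81,1],[-0.73,-0.28,-0.14,0.05,-0,0.81,1],[-0.76,-0.19,-0.14,0.05,-0,0.81,1],[-0.77,-0.1,-0.13,0.05,-0,0.81,1]]
[[-0.79,0,-0.14,0.05,-0,0.81,1],[-0.77,0.09,-0.13,0.05,-0,0.81,1]]
max 0.81 end [ 0.3701 -0.1999  0.3599] [2.6476e+00 1.6909e+00 1.2000e-03]
[[-0.62,0.4,0.2,-0.14,0.5,-0.03,1],[-0.64,0.39,0.16,-0.14,0.49,-0.04,1],[-0.65,0.39,0.12,-0.14,0.5,-0.03,1],[-0.67,0.38,0.08,-0.15,0.5,-0.03,1],[-0.66,0.37,0.04,-0.14,0.5,-0.03,1],[-0.67,0.38,-0.01,-0.14,0.49,-0.03,1]]
max 0.67 end [ 0.3851 -0.31    0.3301] [-2.4502 -1.6153 -0.6666]
[[-0.3,0.22,0.72,0,0,-0,1],[-0.3,0.22,0.72,0,0,-0,1],[-0.3,0.22,0.72,0,0,-0,1],[-0.3,0.22,0.72,0,0,-0,1]]
max 0.72 end [ 0.4158 -0.3197  0.2557] [-2.4502 -1.6153 -0.6666]
```

Emit:
servo_tool --pt "-0.09 -0.77 -0.18 0.05 0 0.81 1" --pt "-0.19 -0.75 -0.17 0.05 0 0.81 1" --pt "-0.27 -0.73 -0.17 0.06 0 0.81 1" --pt "-0.36 -0.68 -0.16 0.05 0 0.81 1" --pt "-0.44 -0.64 -0.16 0.05 0 0.81 1" --pt "-0.52 -0.59 -0.15 0.05 0 0.8 1" --pt "-0.58 -0.52 -0.15 0.05 0 0.81 1" --pt "-0.64 -0.44 -0.15 0.05 0 0.81 1" --pt "-0.69 -0.37 -0.14 0.06 0 0.81 1" --pt "-0.73 -0.28 -0.14 0.05 0 0.81 1" --pt "-0.76 -0.19 -0.14 0.05 0 0.81 1" --pt "-0.77 -0.1 -0.13 0.05 0 0.81 1"

```text
t: 28.52
ee_pos: [0.3777, -0.1622, 0.3529]
eef_rot: [2.417, 1.986, 0.013]
ft_force: [0.0, 0.2, 0.1]
grip_width: 0.0089
grasp_force: 58.9
```

Emit:
servo_tool --pt "-0.79 0 -0.14 0.05 0 0.81 1" --pt "-0.77 0.09 -0.13 0.05 0 0.81 1" --pt "-0.62 0.4 0.2 -0.14 0.5 -0.03 1" --pt "-0.64 0.39 0.16 -0.14 0.49 -0.04 1" --pt "-0.65 0.39 0.12 -0.14 0.5 -0.03 1" --pt "-0.67 0.38 0.08 -0.15 0.5 -0.03 1" --pt "-0.66 0.37 0.04 -0.14 0.5 -0.03 1" --pt "-0.67 0.38 -0.01 -0.14 0.49 -0.03 1" --pt "0 0 0 0 0 0 1"

```text
t: 29.65
ee_pos: [0.385, -0.3112, 0.3286]
eef_rot: [-2.452, -1.611, -0.665]
ft_force: [-0.8, 1.3, -0.4]
grip_width: 0.0086
grasp_force: 58.9
```

```bash
python3 - <<'E'
from h import *
for n,b in(('top',[(236,196),None]),):
    t=manip.snapshot('top');cv2.imwrite('pics/t3.png',t)
P,F=back(.05);plan(P,F,4,1)
# lock check: dark keyway pixels orientation
g=t[203:221,193:212].min(2);print(g[5:13,4:15])
E
```

```text
[[-0.29,0.22,0.71,-0,0,-0,1],[-0.29,0.22,0.72,-0,0,-0.01,1],[-0.29,0.22,0.71,-0.01,0.01,-0,1],[-0.29,0.22,0.71,0,-0,-0.01,1]]
max 0.72 end [ 0.4158 -0.3194  0.2558] [-2.449  -1.6165 -0.6678]
[[255 227 231 161 174 153 133 209 252 248 254]
 [224 230 169 221 248 243 251 240 134 255 217]
 [222 194 211 238 247 165 178 229 230 155 255]
 [227 152 238 240 229  96 114 233 240 209 244]
 [237 177 239 240 227  98 102 226 239 226 195]
 [220 112 239 240 174  93 100 240 240 237 217]
 [179 190 199 251 197 168 141 240 240 144 228]
 [234 213 123 212 248 253 234 241 252 179 223]]
```

The keyway's dark slot now runs along the slope, so the box is locked. Continuing to the dock.

Emit:
servo_tool --pt "-0.29 0.22 0.71 0 0 0 1" --pt "-0.29 0.22 0.72 0 0 -0.01 1" --pt "-0.29 0.22 0.71 -0.01 0.01 0 1" --pt "-0.29 0.22 0.71 0 0 -0.01 1" --pt "0 0 0 0 0 0 1"

```text
t: 30.32
ee_pos: [0.4162, -0.3177, 0.2552]
eef_rot: [-2.445, -1.618, -0.667]
ft_force: [0.7, 0.2, -0.8]
grip_width: 0.0088
grasp_force: 58.9
```

```bash
python3 - <<'E'
from h import *
kerr(.05)
P,F=back(.026);plan(P,F,4,1)
t=manip.snapshot('top');s=manip.snapshot('scene');f=lambda im,x,y,w,h,k:cv2.resize(im[y:y+h,x:x+w],None,fx=k,fy=k,interpolation=2)
cv2.imwrite('pics/z3.png',np.hstack([f(s,285,165,64,64,6),f(t,290,195,64,64,6)]))
st=manip.state();Fs=R.from_rotvec(st['eef_rot']);z=kR.apply([0,0,1])
for nm,p in(('bow',ko+.019*z),('org',ko),('tip',ko-.022*z)):
    w=st['ee_pos']+Fs.apply(p);print(nm,((proj('scene',w)-[285,165])*6).round(0),((proj('top',w)-[290,195])*6+[384,0]).round(0))
w=[.4725,-.266,.042];print('slot',((proj('scene',w)-[285,165])*6).round(0),((proj('top',w)-[290,195])*6+[384,0]).round(0))
E
```

```text
key rel slot mm dock x,y,z [-8.44  2.01 49.12] f [ 0.5  0.4 -0.8] corr [-0.057  0.019 -0.048] [-0.012 -0.009  0.015]
[[-0.12,0.01,0.2,-0,-0,0,1],[-0.12,0,0.21,-0.01,-0,0.01,1],[-0.12,0,0.2,0,-0.01,0,1],[-0.11,0.01,0.21,-0,0,0,1]]
max 0.21 end [ 0.4187 -0.3207  0.2319] [-2.4486 -1.617  -0.6668]
bow [[166. 191.]] [[527. 145.]]
org [[161. 220.]] [[524. 145.]]
tip [[156. 253.]] [[519. 145.]]
slot [[151. 292.]] [[516. 145.]]
```

View pics/z3.png

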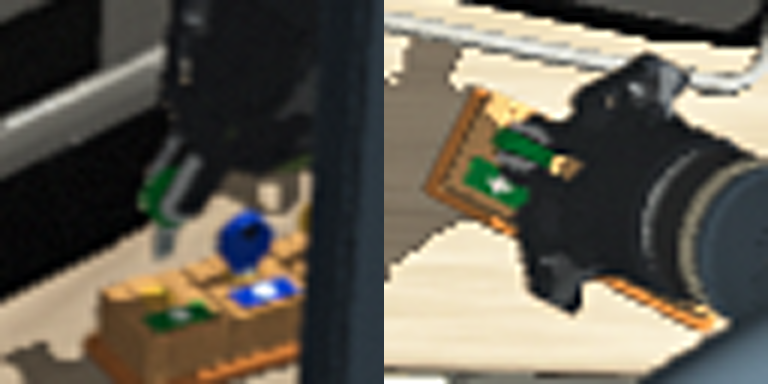

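The scene crop shows the key tip at ~(160,253) and the brass slot at (150,293), matching predictions of (156,253) and (151,292). Lowering.

Emit:
servo_tool --pt "-0.12 0.01 0.2 0 0 0 1" --pt "-0.12 0 0.21 -0.01 0 0.01 1" --pt "-0.12 0 0.2 0 -0.01 0 1" --pt "-0.11 0.01 0.21 0 0 0 1" --pt "0 0 0 0 0 0 1"

```text
t: 31.05
ee_pos: [0.4186, -0.322, 0.2319]
eef_rot: [-2.45, -1.616, -0.669]
ft_force: [0.1, -0.4, 0.1]
grip_width: 0.0088
grasp_force: 58.9
```

```bash
python3 - <<'E'
from h import *
kerr(.026);P,F=back(.017);plan(P,F,4,1)
E
```

```text
key rel slot mm dock x,y,z [-3.81 -1.13 25.8 ] f [ 0.3 -0.3  0.1] corr [ 0.041 -0.019  0.017] [ 0.011  0.001 -0.001]
[[-0.03,-0,0.09,0,0,-0,1],[-0.03,-0.01,0.08,0.01,0,-0,1],[-0.03,-0,0.09,-0,0,-0,1],[-0.03,-0.01,0.08,0,0,-0,1]]
max 0.09 end [ 0.4196 -0.3214  0.2229] [-2.4494 -1.6159 -0.6671]
```

Emit:
servo_tool --pt "-0.02 -0.01 0.09 0.01 0 0 1" --pt "-0.03 -0.01 0.08 0 0 0 1" --pt "-0.03 0 0.09 0 0 0 1" --pt "-0.03 0 0.08 0 0 0 1" --pt "0 0 0 0 0 0 1"

```text
t: 31.68
ee_pos: [0.4199, -0.3213, 0.2237]
eef_rot: [-2.45, -1.617, -0.667]
ft_force: [1.4, -0.4, -0.8]
grip_width: 0.0085
grasp_force: 58.9
```

```bash
python3 - <<'E'
from h import *
kerr(.017);P,F=back(.009);plan(P,F,4,1)
E
```

```text
key rel slot mm dock x,y,z [-3.070e+00 -1.000e-02  1.752e+01] f [ 1.4  0.3 -0.8] corr [-0.015 -0.01   0.022] [0.006 0.005 0.003]
[[-0.04,-0,0.08,0,0,0,1],[-0.04,-0.01,0.08,0,0,0,1],[-0.04,0,0.07,0,0,0,1],[-0.03,-0,0.08,0.01,0,0,1]]
max 0.08 end [ 0.4207 -0.3217  0.2151] [-2.4489 -1.6169 -0.666 ]
```

Entering without resistance.

Emit:
servo_tool --pt "-0.04 0 0.08 0 0 0 1" --pt "-0.04 -0.01 0.08 0 0 0 1" --pt "-0.04 0 0.07 0 0 0 1" --pt "-0.03 0 0.08 0.01 0 0 1" --pt "0 0 0 0 0 0 1"

```text
t: 32.3
ee_pos: [0.4208, -0.3219, 0.2152]
eef_rot: [-2.449, -1.617, -0.666]
ft_force: [1.0, -0.3, -0.4]
grip_width: 0.0085
grasp_force: 59.0
```

```bash
python3 - <<'E'
from h import *
kerr(.009);P,F=back(.003);plan(P,F,4,1)
E
```

```text
key rel slot mm dock x,y,z [-2.13 -0.16  9.06] f [ 1.   0.2 -0.4] corr [-0.002 -0.01   0.006] [0.    0.006 0.005]
[[-0.03,-0,0.06,0,0,0,1],[-0.02,-0,0.05,0,0,0,1],[-0.03,-0.01,0.06,0,0,0,1],[-0.03,0,0.05,0,0.01,0.01,1]]
max 0.06 end [ 0.4213 -0.3222  0.2091] [-2.4492 -1.6148 -0.6679]
```

Emit:
servo_tool --pt "-0.03 0 0.06 0 0 0 1" --pt "-0.02 0 0.05 0 0 0 1" --pt "-0.03 -0.01 0.06 0 0 0 1" --pt "-0.03 0 0.05 0 0.01 0.01 1" --pt "0 0 0 0 0 0 1"

```text
t: 32.92
ee_pos: [0.4213, -0.3222, 0.2092]
eef_rot: [-2.449, -1.615, -0.668]
ft_force: [0.7, -0.4, 0.4]
grip_width: 0.0089
grasp_force: 58.9
```

```bash
python3 - <<'E'
from h import *
kerr(.001)
E
```

```text
key rel slot mm dock x,y,z [-1.48 -0.02  3.16] f [ 0.8 -0.1  0.4] corr [-0.032 -0.003  0.079] [ 0.003 -0.004 -0.004]
```

Emit:
servo_tool --pt "-0.02 0 0.04 0 0 0 1" --pt "-0.02 0 0.04 0 0 0 1" --pt "0 0 0 0 0 0 1"

```text
t: 33.3
ee_pos: [0.4214, -0.3223, 0.2085]
eef_rot: [-2.449, -1.614, -0.669]
ft_force: [-1.1, 0.4, 5.8]
grip_width: 0.0087
grasp_force: 60.1
```

Seated contact: 6 N. Releasing, then backing out along the tool axis.

Emit:
servo_tool --pt "0 0 0 0 0 0 0.7" --pt "0 0 0 0 0 0 0.5" --pt "0 0 0 0 0 0 0.3" --pt "0 0 0 0 0 0 0.3" --grip_force 20

```text
t: 33.8
ee_pos: [0.4213, -0.3221, 0.2066]
eef_rot: [-2.449, -1.614, -0.667]
ft_force: [-0.8, -0.0, -0.1]
grip_width: 0.0299
grasp_force: 0.0
```

Emit:
servo_tool --pt "0 0 -0.3 0 0 0 0.3" --pt "0 0 -0.4 0 0 0 0.3" --pt "0 0 -0.6 0 0 0 0.3" --pt "0 0 -0.8 0 0 0 0.3" --pt "0 0 -0.8 0 0 0 0.3" --pt "0 0 -0.8 0 0 0 0.3" --pt "0 -0.5 -0.8 0 0 0 0.3" --pt "0 -0.8 -0.5 0 0 0 0.3" --pt "0 -0.8 -0.2 0 0 0 0.3" --pt "0 -0.8 -0.2 0 0 0 0.3" --pt "0 -0.8 0 0 0 0 0.3" --pt "0 0 0 0 0 0 0.3"

```text
t: 35.3
ee_pos: [0.2985, -0.3303, 0.3167]
eef_rot: [-2.452, -1.614, -0.668]
ft_force: [-0.3, -0.2, 0.2]
grip_width: 0.0303
grasp_force: 0.0
```

```bash
python3 - <<'E'
from h import *
t=manip.snapshot('top');s=manip.snapshot('scene');f=lambda im,x,y,w,h,k:cv2.resize(im[y:y+h,x:x+w],None,fx=k,fy=k,interpolation=2)
cv2.imwrite('pics/z4.png',np.vstack([np.hstack([f(s,290,190,64,45,6),f(t,290,195,64,45,6)]),np.hstack([f(s,195,215,96,70,4),f(t,155,165,96,70,4)])]))
G=((40,60,30),(85,255,255))
print(blobs(t,*G,295,205,35,35),blobs(s,*G,300,198,26,25))
E
```

```text
[(43, [312.53, 218.53], [308, 215, 10, 7]), (51, [308.53, 225.16], [303, 221, 12, 9])] [(71, [311.3, 208.69], [307, 204, 10, 11]), (26, [314.19, 217.42], [309, 215, 11, 5])]
```

View pics/z4.png

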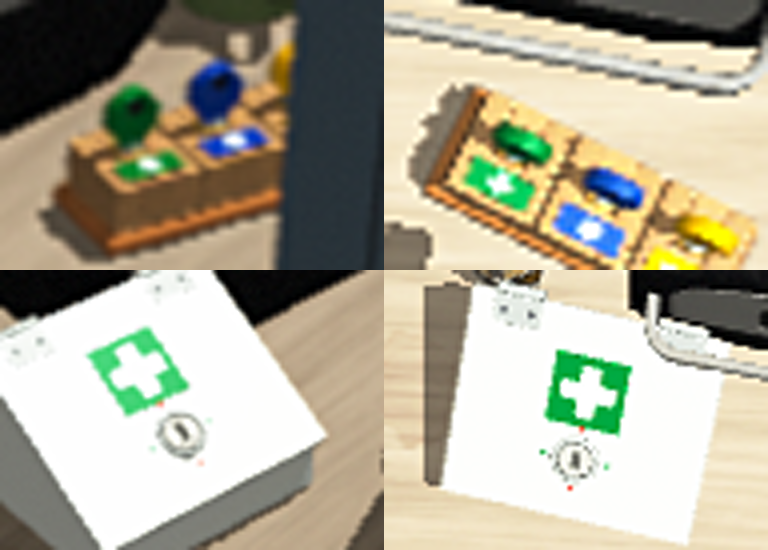

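The key stands in its green slot, with its bow at (312.5,218.5) against (312.9,218.3) at the start. The lid is shut and the keyway lies along the slope.

```bash
python3 -c "
from cell import manip
print(manip.hand_in())"
```

```text
the job is handed in; nothing more can be done
None
```

I shut the lid, locked the box with the green key and stood the key back in its green slot, then handed the job in at about 35 s; the final pictures agree, but no verdict came back.

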